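# Load the sloped spice rack against its back stops

### The arm

A 7-joint arm with a two-finger parallel gripper is mounted at the origin on the work surface. World frame = base frame: x ahead of the robot, y to its left, z up, the work surface at z = 0. Lengths are in m, angles in degrees, forces in N, time in s.
With the tool pointing down it reaches from about 0.425 to 0.875 m from the base axis. Payload 4.7 kg.
Tool frame: the origin (TCP) lies at the very end of the fingers, on their centre line; the grasp point (between the pads) lies 19 mm behind it; x points along the fingers, z is the direction in which the jaws open and shut, and the axes are right-handed (so a half turn about x gives the same grasp; the last joint's range is limited). The gripper opens to 87 mm and grips with 3 to 60 N. Pads are 19 mm wide; open, the fingers measure 117 mm over their backs; the gripper's body (75 mm by 190 mm) begins 51 mm behind the grasp point.
Start: joints at [-73.963, 18.392, -4.016, 83.108, 1.295, 78.541, -3.26], TCP at [0.171, 0.627, 0.223] pointing down, gripper open.
Joint ranges: [-163.93, 163.93], [-17.29, 119.83], [-79.2, 71.16], [3.27, 140.29], [-89.18, 269.18], [5.43, 117.66], [-154.24, 154.24]. Speed limits (degrees/s): [147.25, 147.25, 180, 180, 180, 180, 180].

### API

Orientations are given as [roll, pitch, yaw] about the fixed x, y, z axes, in that order (R = Rz(yaw) Ry(pitch) Rx(roll)).
In Python, from cell import env gives the robot as it stands. The module is installed in compiled form; this text tells all that it offers.
- The arm moves only by the tool drive_tool, never from a script. Its argument "increments" is a list of rows, each a list of 2 entries, a list of its own where there are three numbers: the shift along the tool's x, y, z scaled (see below), then the turn, a rotation vector about the tool's x, y, z scaled (see below). In form: [[[dx, dy, dz], [wx, wy, wz]], ...]. A call has 1 to 10 rows; each row shifts and turns the commanded pose from where the row before left it, along the tool's axes as they then stand; what a row does not reach is not made up. The controller multiplies each number of a shift by 0.04 m and each number of a turn by 120 degrees. A row lasts 1/10 s, in which the tool goes at most 50 mm and 8.59 degrees, less where a joint would pass 70% of its speed; a pose out of reach is approached as far as the arm can. A call with a number of a shift or a turn outside -1 to 1 is refused whole. A call with a gripper value outside its range is refused whole. "hand" is the gripper's target within -1 to 1 (fully open at 1, half-way at 0, shut at -1), set as the call begins (left out, the last holds). The fingers move at their own pace and stop on an object; "squeeze" is the grip in N (left out, the last holds). Time passes only in rows, so rows that do not move let the fingers close. It gives the time, the measured TCP pose, the force and the opening at its end, in the units of the state.
- env.get_obs(): the state, without advancing time (a new reading comes with each control period).
- env.read_camera(name): name is "side" or "top"; returns a dict with "frame" (420x560x3 uint8, red, green, blue), "fx", "fy", "cx", "cy" (pixels), "R" (3x3) and "t" (3): a world point X has camera coordinates R X + t. Camera axes: x right, y down, z forward; pixel columns grow to the right and rows downward; lengths in m; the calibration is good to about 2 mm. A picture is of the moment at which its call begins. There is no depth.
- env.sign_off(): hands the job in, once; it reports no verdict.
The state is a dict: "time_s": time; "qpos": joint angles; "joint_velocities": joint speeds; "effort": joint torques, N m; "tool_pos": TCP position; "tool_rot": TCP orientation; "force": force on the tool from outside, world axes, zero at the start; "wrist_torque": the same for the moment, N m; "grip_width": finger opening in m.
Only numpy, scipy, OpenCV 4.12 (cv2) and the standard library are available. Lean on these libraries where they do the work, as an engineer would, in place of code of your own. Each camera call takes 0.05 s, during which the arm holds its last target.

### The job

Load the sloped spice rack: lay the red-capped shaker in the lane with the red strip and the blue-capped one in the lane with the blue strip, each flat on its side and straight along its lane. Slide both of them, and the copper tin that already lies in the middle lane, down the slope until each one is pressed up against the sprung stop of its lane and stays there. Be gentle, do not ram the stops, and leave the other things on the shelf where they are.

Things in the scene. Friction and masses are not known exactly. Their poses are not given: they have to be found in the camera images.
- red_shaker: red-capped clear acrylic spice shaker: a square bar 110 mm long, 46 x 46 mm in section, about 0.18 kg, lying on its side on the shelf at the start; red cap (24 mm long) at its -x end, red foot (9 mm) at its +x end. Origin at its centre, x along its length. It may lie on any of its four long sides. It belongs in the rack's red (+y) lane.
- blue_shaker: blue-capped clear acrylic spice shaker: a square bar 110 mm long, 46 x 46 mm in section, about 0.18 kg, lying on its side on the shelf at the start; blue cap (24 mm long) at its -x end, blue foot (9 mm) at its +x end. Origin at its centre, x along its length. It may lie on any of its four long sides. It belongs in the rack's blue (-y) lane.
- tin: flat copper-tone aluminium tin, 95 mm long (x) x 50 mm wide (y) x 40 mm high (z), about 0.2 kg; origin at its centre. At the start it already lies in the middle lane of the rack, near the upper end; it does not slide by itself.
- rack: fixed rack, white deck tilted 16 degrees, high end towards the robot. Origin mid deck on its upper face, 55 mm above the shelf; x down the slope (away from the robot), y left across the lanes, z square out of the deck. Deck x -140 to +140 mm, 288 mm wide. Three lanes along x, each 62 mm wide, parted by wooden ridges 34 mm wide (outer ones 13 mm), 8 mm high.
- red_lane (a point): point on the deck on the centre line of the lane with the red strip, at rack x = -70, y = +96 mm; same axes as the rack
- blue_lane (a point): point on the deck on the centre line of the lane with the blue strip, at rack x = -70, y = -96 mm; same axes as the rack
- middle_lane (a point): point on the deck on the centre line of the middle lane (copper strip), at rack x = -70, y = 0; same axes as the rack
- backrail: aluminium cross bar with its three stops, 41 mm high over the deck; origin on the deck at rack x = +131 mm. Stop of each lane: grey block behind a black rubber pad 48 mm wide, 3 to 35 mm above the deck. Each pad's face lies anywhere from rack x = +26 to +76 mm, unmeasured: see or feel it. The pad is sprung (0.8 N per mm, 12 mm) and damped, then solid. Over 25 N on bar or stops is ramming.
- date_box: grey plastic date container with a lid, 106 x 136 x 72 mm, loose; to be left alone. Origin at the centre of its underside.
- dish: white porcelain dish, 150 mm across, 34 mm high, steel clip on its rim, loose; to be left alone. Origin at the centre of its underside.
- oil_bottle: green glass bottle, 64 mm across, 210 mm tall, loose; to be left alone. Origin at the centre of its underside.
- jar: amber jar, 80 mm across, 110 mm tall, loose; to be left alone. Origin at the centre of its underside.
- spoon: spoon, 200 mm long, lying loose; to be left alone. Origin at about the middle of its length.
- canister: aluminium canister, 64 mm across, 65 mm tall, loose; to be left alone. Origin at the centre of its underside.

How it is judged (in metres and radians):
At the end, for the whole second after the job is handed in: Red shaker in the red lane, tin in the middle, blue shaker in the blue lane: each flat on the deck (height within 4 mm), within 16 mm of the lane's centre line and 0.15 rad of straight, at rest and touching its stop (over 0.03 N) (contact force between each of red_shaker, tin, blue_shaker and backrail above 0.03 N and y of red_shaker in the frame of rack between 0.08 and 0.112 m and z of red_shaker in the frame of rack between 0.019 and 0.027 m and x of each of red_shaker, tin, blue_shaker in the frame of rack above -0.06 m and angle between the x axis of each of red_shaker, tin, blue_shaker and the x axis of rack, either way round below 0.15 rad and linear speed of each of red_shaker, tin, blue_shaker below 0.02 m/s and y of tin in the frame of rack between -0.016 and 0.016 m and z of tin in the frame of rack between 0.016 and 0.024 m and y of blue_shaker in the frame of rack between -0.112 and -0.08 m and z of blue_shaker in the frame of rack between 0.019 and 0.027 m).
It fails at once if the stops or their bar are rammed (more than 25 N) (contact force between backrail and anything else above 25 N).
It fails at once if another thing on the shelf is moved by more than 30 mm (distance of any of date_box, dish, oil_bottle, jar, spoon, canister from where it was at the start of the episode above 0.03 m).
It also fails if it takes over 70 s, if anything falls off the work surface, if the arm or the gripper's body presses on something with over 40 N, if the wrist force passes 120 N, or if a joint passes its speed limit or range.

## Working session

There is one attempt and no reset: what is moved stays moved. The work goes in short steps, Python scripts to look and compute and a tool call to move; the robot and the scene stay as the last step left them, time stands still between calls to the robot, and variables do not carry over. Pictures are saved under pics/ and viewed, and the job is handed in when it is done.

Besides the shell and the picture viewer there is one more tool, called after "Emit:" by a JSON object that holds its "api" and its "payload", one argument or row to a line. drive_tool: Moves the arm, as the interface text tells. Shifts and turns lie within -1 to 1; 1 stands for 0.04 m of shift or 120 degrees of turn. Its arguments: {"type":"object","properties":{"increments":{"type":"array"},"hand":{"type":"number"},"squeeze":{"type":"number"}},"required":["increments"]}

```bash
mkdir -p pics
python3 - <<'E'
from cell import env
import cv2,numpy as np
print(env.get_obs())
for n in("side","top"):
    c=env.read_camera(n); f=c.pop("frame"); print(n,c)
    cv2.imwrite(f"pics/{n}0.png",cv2.resize(f[:,:,::-1],(800,600),interpolation=cv2.INTER_CUBIC)); cv2.imwrite(f"pics/raw_{n}0.png",f[:,:,::-1])
    np.savez(f"{n}.npz",**c)
E
```

```text
{'time_s': 0.0, 'qpos': array([-73.96178226,  18.43985638,  -4.01608985,  83.17509367,
         1.29552271,  78.53979373,  -3.25976221]), 'joint_velocities': array([ 0.02251784, -0.00919187, -0.03661458,  0.04655307,  0.08861938,
       -0.03729151,  0.00488826]), 'effort': array([-5.01539198e-04, -4.91292965e+01, -4.03942857e-01, -3.12515938e+01,
       -6.38347096e-02,  4.40697314e-02,  1.77578886e-04]), 'tool_pos': array([0.170657  , 0.62662693, 0.22145087]), 'tool_rot': array([-176.84202355,   89.89036367, -102.06961536]), 'force': array([ 0.33013797, -0.11885154,  0.43408041]), 'wrist_torque': array([-0.0326716 ,  0.04769655,  0.03264329]), 'grip_width': 0.08710892145930815}
side {'fx': 508.68923305997305, 'fy': 508.68923305997305, 'cx': 274.6514448482915, 'cy': 212.03589984697976, 'R': array([[ 0.91244286, -0.40916263, -0.00582795],
       [-0.31248791, -0.68751926, -0.65549109],
       [ 0.26419564,  0.59991933, -0.75518042]]), 't': array([-0.49251149,  0.20666516,  1.47043495])}
top {'fx': 492.8281146046146, 'fy': 492.8281146046146, 'cx': 282.21175607694624, 'cy': 208.45089713842086, 'R': array([[-0.00989227, -0.9998215 , -0.01609688],
       [-0.99007605,  0.01205005, -0.14001506],
       [ 0.14018404,  0.01455207, -0.99001852]]), 't': array([0.00920008, 0.53475114, 1.70601354])}
```

View pics/side0.png

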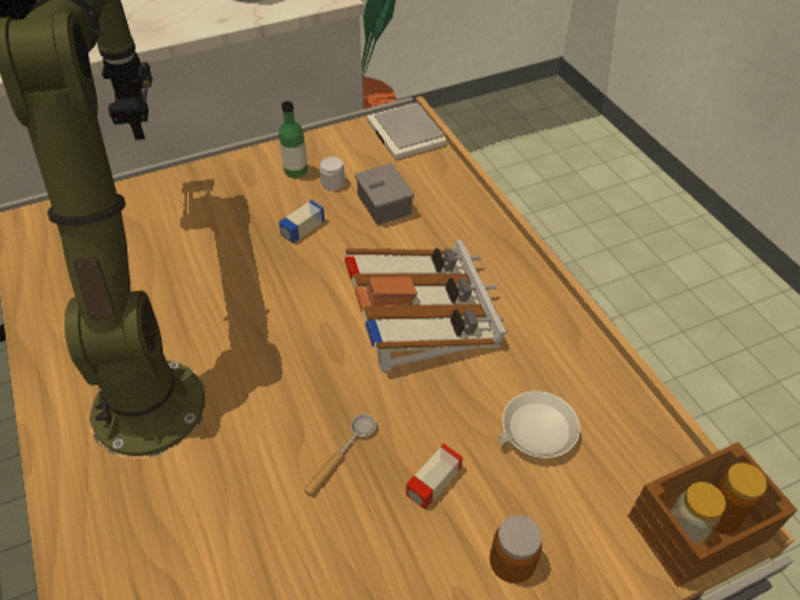

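View pics/top0.png

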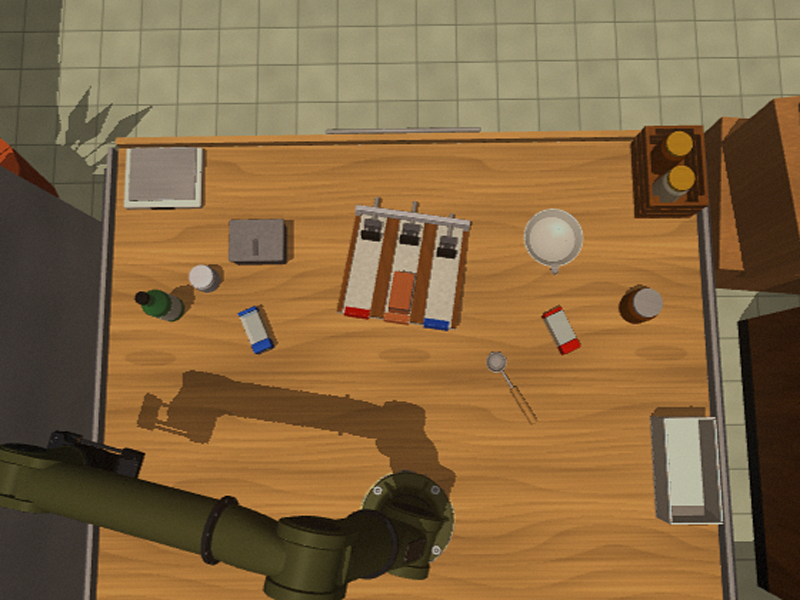

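The top view shows the rack at about (400,265), blue shaker at (256,330), red shaker at (561,331) and tin at (401,293). I'll enlarge these areas to measure them.

Run:
```python
import cv2,numpy as np
t=cv2.imread("pics/raw_top0.png"); s=cv2.imread("pics/raw_side0.png")
def crop(im,x0,y0,w,h,k,n):
    c=cv2.resize(im[y0:y0+h,x0:x0+w],None,fx=k,fy=k,interpolation=cv2.INTER_CUBIC)
    for i in range(0,w,10):
        cv2.line(c,(i*k,0),(i*k,4 if i%50 else 12),(0,255,255),1)
        if i%20==0: cv2.putText(c,str(x0+i),(i*k,20),0,.35,(0,255,255),1)
    for i in range(0,h,10):
        cv2.line(c,(0,i*k),(4,i*k),(0,255,255),1)
        if i%20==0: cv2.putText(c,str(y0+i),(5,i*k+4),0,.35,(0,255,255),1)
    cv2.imwrite("pics/"+n,c)
crop(t,230,135,105,100,6,"c_rack_t.png")
a=np.hstack([cv2.resize(t[205:255,x:x+50],None,fx=8,fy=8,interpolation=cv2.INTER_CUBIC) for x in(155,370)])
cv2.imwrite("pics/c_sh_t.png",a)   # left x0=155,y0=205 ; right x0=370 at col 400
a=np.hstack([cv2.resize(s[y:y+50,x:x+50],None,fx=8,fy=8,interpolation=cv2.INTER_CUBIC) for x,y in((187,130),(278,305))])
cv2.imwrite("pics/c_sh_s.png",a)
crop(s,235,160,125,105,6,"c_rack_s.png")
```

```text
(no output)
```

View pics/c_rack_t.png

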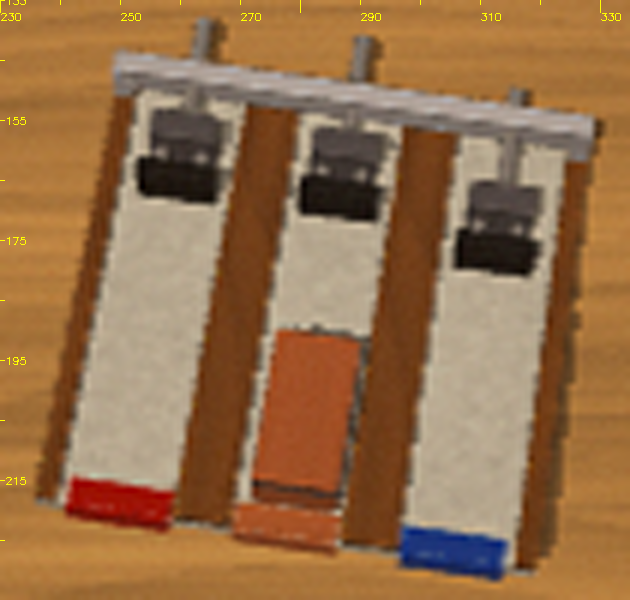

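View pics/c_sh_t.png

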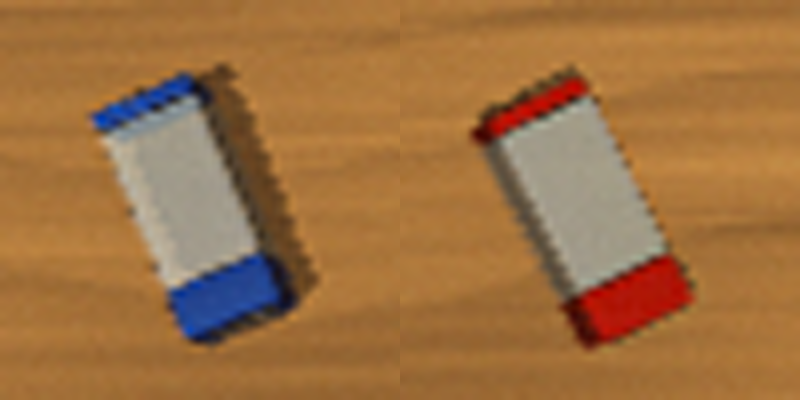

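View pics/c_sh_s.png

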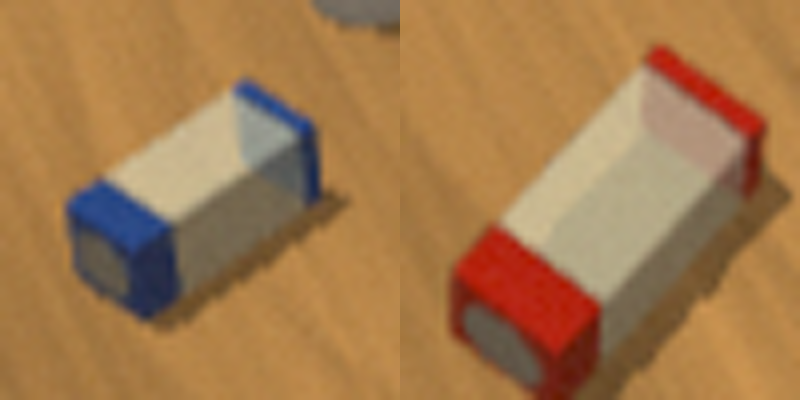

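View pics/c_rack_s.png

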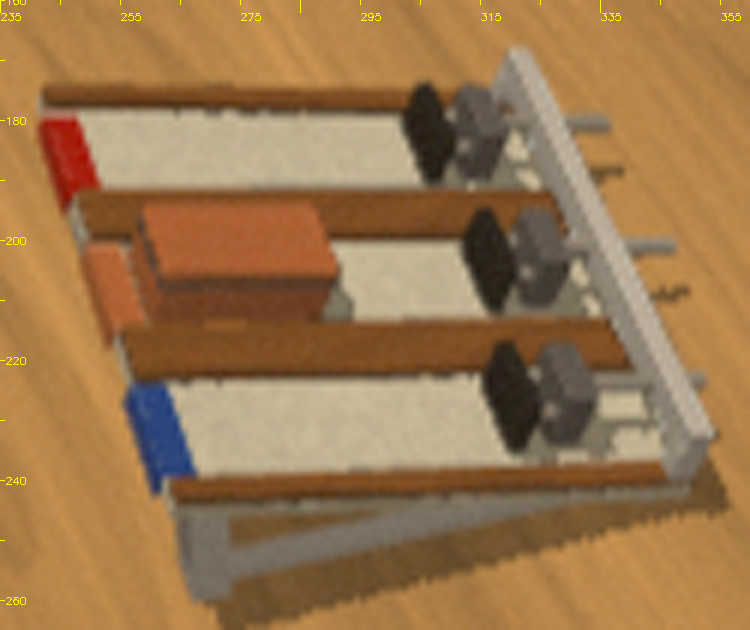

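```bash
cat > h.py <<'E'
import numpy as np
from scipy.optimize import least_squares
from scipy.spatial.transform import Rotation as Ro
C={n:dict(np.load(n+".npz")) for n in("side","top")}
def proj(n,X):
    c=C[n]; q=np.atleast_2d(X)@c["R"].T+c["t"]
    return np.c_[c["fx"]*q[:,0]/q[:,2]+c["cx"],c["fy"]*q[:,1]/q[:,2]+c["cy"]]
def ray(n,uv):
    c=C[n]; d=c["R"].T@np.array([(uv[0]-c["cx"])/c["fx"],(uv[1]-c["cy"])/c["fy"],1]); return -c["R"].T@c["t"],d
def px(p,x0,y0,k): return (np.array(p,float)+.5)/k-.5+[x0,y0]
def rackR(yaw): return Ro.from_euler('zy',[yaw,np.radians(16)]).as_matrix()
def onplane(n,uv,z,T,Rm):   # rack-frame point at height z
    o,d=ray(n,uv); o=Rm.T@(o-T); d=Rm.T@d; return o+d*(z-o[2])/d[2]
E
python3 - <<'E'
from h import *
L=np.array([[-55,23,46],[-55,-23,46],[55,-23,46],[55,23,46]])/1000.
for nm,T,S in(("blue",px([(190,338),(282,297),(192,75),(95,118)],155,205,8),px([(70,210),(143,248),(315,125),(243,80)],187,130,8)),
 ("red",px([(200,340),(290,297),(182,75),(90,117)],370,205,8),px([(52,268),(158,352),(365,125),(255,45)],278,305,8))):
    def w(p): return L@Ro.from_euler('z',p[2]).as_matrix().T+[p[0],p[1],0]
    f=lambda p:np.r_[(proj("top",w(p))-T).ravel(),(proj("side",w(p))-S).ravel()]
    best=least_squares(f,[.6,.3 if nm=="blue" else -.3,.3 if nm=="red" else .3])
    print(nm,best.x[:2],np.degrees(best.x[2]),np.round(best.fun,1))
nt=px([(182,521),(228,527),(343,545),(397,551)],230,135,6); ns=px([(75,192),(88,237),(118,328),(130,378)],235,160,6)
ft=px([(247,108),(298,110),(402,128),(457,132)],230,135,6); fs=px([(555,195),(565,240),(608,322),(630,370)],235,160,6)
Y=np.array([65,31,-31,-65])/1000
def f(p):
    T=np.array([p[0],p[1],.055]);Rm=rackR(p[2]); o=[]
    for n,a,b,xf in(("top",nt,ft,p[3:7]),("side",ns,fs,p[7:11])):
        o+=[proj(n,np.c_[np.full(4,-.14),Y,np.full(4,.008)]@Rm.T+T)-a, proj(n,np.c_[xf,Y,np.full(4,.008)]@Rm.T+T)-b]
    return np.concatenate(o).ravel()
r=least_squares(f,np.r_[.75,0,0,np.full(8,.12)]); print(r.x[:2],np.degrees(r.x[2]),r.x[3:].round(3)); print(r.fun.round(1))
T=np.array([*r.x[:2],.055]);Rm=rackR(r.x[2]); np.savez("rack.npz",T=T,R=Rm)
for n,pts,x0,y0 in(("top",[(177,198),(338,214),(495,270)],230,135),):
    for p in pts: print("pad",onplane(n,px(p,x0,y0,6),.003,T,Rm).round(4))
for p in[(435,182),(500,309),(518,449)]: print("pad side bottom",onplane("side",px(p,235,160,6),.003,T,Rm).round(4))
for p in[(277,330),(362,338),(340,492),(252,482)]: print("tin",onplane("top",px(p,230,135,6),.04,T,Rm).round(4))
for n,p in(("red_lane",.096),("mid",0),("blue",-.096)): print(n,T+Rm@[-.07,p,0])
E
```

```text
blue [0.45975218 0.36690352] 24.758830308748827 [ 0.8  0.7  1.3  0.2 -0.  -0.2  0.2 -0.  -0.7 -1.4 -0.6 -0.2  0.5 -1.1
  0.3 -1. ]
red [ 0.44987517 -0.38649902] 24.693577058733126 [ 1.   0.9  1.6  0.6  0.6  0.   0.3  0.4 -0.7 -0.7 -0.1 -0.3  0.6 -1.2
  0.7 -1.3]
[ 0.60259931 -0.00387249] -8.654309703800763 [0.134 0.136 0.133 0.134 0.139 0.133 0.134 0.133]
[-0.8  0.4  1.4  0.7  0.3  0.   1.2  0.3  0.8  0.1  1.7  0.3  1.2  0.2
  1.4  0.2 -0.7 -0.3 -0.2 -0.3 -0.2 -1.2  0.6 -1.4  0.  -0.8 -0.  -1.2
 -0.  -1.6 -0.  -2. ]
pad [0.0699 0.1004 0.003 ]
pad [0.0722 0.0035 0.003 ]
pad [ 0.0477 -0.0937  0.003 ]
pad side bottom [0.0728 0.0774 0.003 ]
pad side bottom [ 0.0758 -0.022   0.003 ]
pad side bottom [ 0.0494 -0.1216  0.003 ]
tin [-0.0268  0.024   0.04  ]
tin [-0.0252 -0.0248  0.04  ]
tin [-0.1215 -0.026   0.04  ]
tin [-0.1222  0.0236  0.04  ]
red_lane [0.54996289 0.10156755 0.07009325]
mid [0.53607712 0.00666058 0.07407493]
blue [ 0.52219135 -0.08824638  0.07805661]
```

```bash
cat >> h.py <<'E'
try:
    _r=np.load("rack.npz"); RT,RR=_r["T"],_r["R"]
except Exception: pass
def cur():
    from cell import env
    o=env.get_obs(); return o,np.array(o["tool_pos"]),Ro.from_euler('xyz',o["tool_rot"],degrees=True)
def rot(xd,zd):
    x=np.array(xd,float);x/=np.linalg.norm(x);z=np.array(zd,float);z-=x*(x@z);z/=np.linalg.norm(z)
    return Ro.from_matrix(np.c_[x,np.cross(z,x),z])
def near(xd,zd,R0):
    a,b=rot(xd,zd),rot(xd,-np.array(zd,float))
    return min((a,b),key=lambda r:(R0.inv()*r).magnitude())
def plan(p,R,p1,R1,n):
    rv=(R.inv()*R1).as_rotvec(degrees=True)/n; d=(np.array(p1)-p)/n; q=R
    print(n,"rows; per-row turn",np.linalg.norm(rv).round(2),"deg, shift mm",(np.linalg.norm(d)*1000).round(1))
    rows=[]
    for i in range(n):
        s=q.inv().apply(d)/.04; rows.append([[float(v) for v in s.round(3)],[float(v) for v in (rv/120).round(4)]]); q=q*Ro.from_rotvec(rv,degrees=True)
    print(rows)
E
python3 - <<'E'
from h import *
o,p,R=cur(); print(R.as_matrix().round(3))
y=np.radians(24.7); zd=[-np.sin(y),np.cos(y),0]
R1=near([0,0,-1],zd,R); print(R1.as_matrix().round(3),(R.inv()*R1).magnitude()*57.3)
plan(p,R,[.46,.367,.12],R1,16)
for n,s in(("bottle",(126,217)),("canister",(143,198)),("spoon",(348,254)),("jar",(445,217))):
    oo,d=ray("top",s); print(n,oo+d*(-oo[2]/d[2]))
for l in(.096,0,-.096): print(R.inv().as_matrix().shape, (R.inv()*near(-RR[:,2],RR[:,1],R)).magnitude()*57.3)
E
```

```text
[[-0.    -0.965  0.263]
 [-0.002  0.263  0.965]
 [-1.    -0.    -0.002]]
[[ 0.    -0.909 -0.418]
 [ 0.    -0.418  0.909]
 [-1.     0.     0.   ]] 39.9331555564182
16 rows; per-row turn 2.5 deg, shift mm 25.1
[[[0.159, -0.543, -0.272], [-0.0208, -0.0001, -0.0]], [[0.159, -0.53, -0.296], [-0.0208, -0.0001, -0.0]], [[0.159, -0.517, -0.319], [-0.0208, -0.0001, -0.0]], [[0.159, -0.503, -0.341], [-0.0208, -0.0001, -0.0]], [[0.159, -0.487, -0.362], [-0.0208, -0.0001, -0.0]], [[0.159, -0.471, -0.383], [-0.0208, -0.0001, -0.0]], [[0.159, -0.454, -0.404], [-0.0208, -0.0001, -0.0]], [[0.159, -0.436, -0.423], [-0.0208, -0.0001, -0.0]], [[0.159, -0.417, -0.441], [-0.0208, -0.0001, -0.0]], [[0.159, -0.397, -0.459], [-0.0208, -0.0001, -0.0]], [[0.159, -0.377, -0.476], [-0.0208, -0.0001, -0.0]], [[0.159, -0.356, -0.492], [-0.0208, -0.0001, -0.0]], [[0.159, -0.334, -0.507], [-0.0208, -0.0001, -0.0]], [[0.159, -0.312, -0.521], [-0.0208, -0.0001, -0.0]], [[0.159, -0.289, -0.534], [-0.0208, -0.0001, -0.0]], [[0.159, -0.265, -0.546], [-0.0208, -0.0001, -0.0]]]
bottle [0.51575156 0.57050364 0.        ]
canister [0.58478173 0.5106687  0.        ]
spoon [ 0.37349259 -0.22881814  0.        ]
jar [ 0.50207765 -0.57985243  0.        ]
(3, 3) 17.277802067764508
(3, 3) 17.277802067764508
(3, 3) 17.277802067764508
```

Emit:
{"api": "drive_tool", "payload": {
  "increments": [
    [[0.1, -0.54, -0.27], [-0.021, 0, 0]],
    [[0.1, -0.53, -0.3], [-0.021, 0, 0]],
    [[0.1, -0.52, -0.32], [-0.021, 0, 0]],
    [[0.1, -0.5, -0.34], [-0.021, 0, 0]],
    [[0.1, -0.49, -0.36], [-0.021, 0, 0]],
    [[0.1, -0.47, -0.38], [-0.021, 0, 0]],
    [[0.1, -0.45, -0.4], [-0.021, 0, 0]],
    [[0.1, -0.44, -0.42], [-0.021, 0, 0]],
    [[0.1, -0.42, -0.44], [-0.021, 0, 0]],
    [[0.1, -0.4, -0.46], [-0.021, 0, 0]]
  ],
  "hand": 1,
  "squeeze": 15
}}

```text
time_s: 1.1
tool_pos: [0.3526, 0.4648, 0.1819]
tool_rot: [135.0, 90.0, -124.9]
force: [0.4, -0.3, 0.1]
grip_width: 0.0873
```

Emit:
{"api": "drive_tool", "payload": {
  "increments": [
    [[0.16, -0.38, -0.48], [-0.021, 0, 0]],
    [[0.16, -0.36, -0.49], [-0.021, 0, 0]],
    [[0.16, -0.33, -0.51], [-0.021, 0, 0]],
    [[0.16, -0.31, -0.52], [-0.021, 0, 0]],
    [[0.16, -0.29, -0.53], [-0.021, 0, 0]],
    [[0.16, -0.26, -0.54], [-0.018, 0, 0]],
    [[0, 0, 0], [0, 0, 0]]
  ]
}}

```text
time_s: 1.8
tool_pos: [0.4635, 0.3648, 0.1427]
tool_rot: [152.9, 89.8, -92.7]
force: [-0.2, -0.5, -0.6]
grip_width: 0.087
```

Run:
```python
from h import *
from cell import env
import cv2
o,p,R=cur(); print(o["time_s"],p,R.as_matrix().round(3).tolist(),o["qpos"].round(0),o["force"])
y=np.radians(24.7); R1=near([0,0,-1],[-np.sin(y),np.cos(y),0],R)
plan(p,R,[.46,.367,.013],R1,8)
f=env.read_camera("top")["frame"][:,:,::-1]; cv2.imwrite("pics/t1.png",cv2.resize(f[150:300,90:290],None,fx=4,fy=4))
```

```text
1.8 [0.46347028 0.36481376 0.1427084 ] [[-0.0, -0.911, -0.413], [-0.004, -0.413, 0.911], [-1.0, 0.002, -0.003]] [-45.  14.   5.  98.  -1.  68.  74.] [-0.19856027 -0.54614992 -0.59864451]
8 rows; per-row turn 0.05 deg, shift mm 16.2
[[[0.405, 0.006, 0.012], [-0.0003, -0.0002, -0.0001]], [[0.405, 0.006, 0.012], [-0.0003, -0.0002, -0.0001]], [[0.405, 0.007, 0.012], [-0.0003, -0.0002, -0.0001]], [[0.405, 0.007, 0.012], [-0.0003, -0.0002, -0.0001]], [[0.405, 0.007, 0.011], [-0.0003, -0.0002, -0.0001]], [[0.405, 0.007, 0.011], [-0.0003, -0.0002, -0.0001]], [[0.405, 0.007, 0.011], [-0.0003, -0.0002, -0.0001]], [[0.405, 0.007, 0.011], [-0.0003, -0.0002, -0.0001]]]
```

View pics/t1.png

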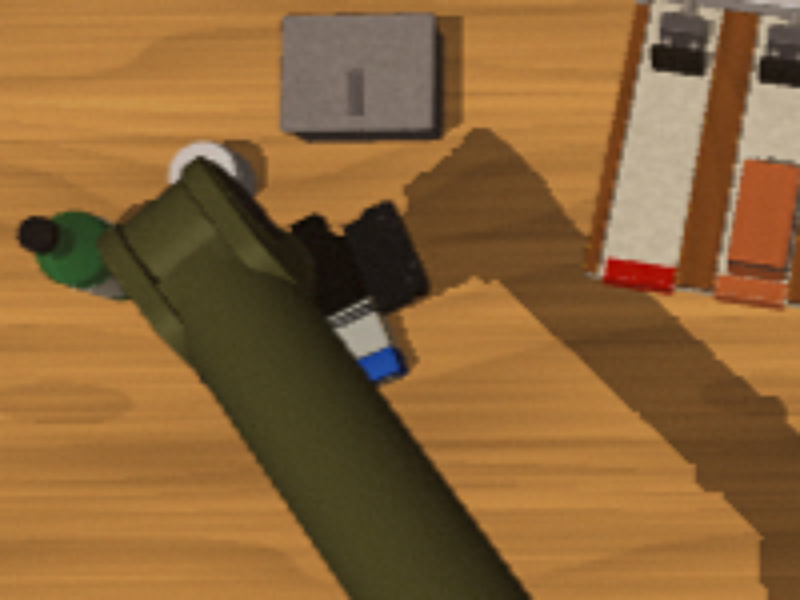

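Run:
```python
from cell import env
import cv2
f=env.read_camera("side")["frame"][:,:,::-1]; cv2.imwrite("pics/s1.png",cv2.resize(f[0:240,60:380],None,fx=2.5,fy=2.5))
```

```text
(no output)
```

View pics/s1.png

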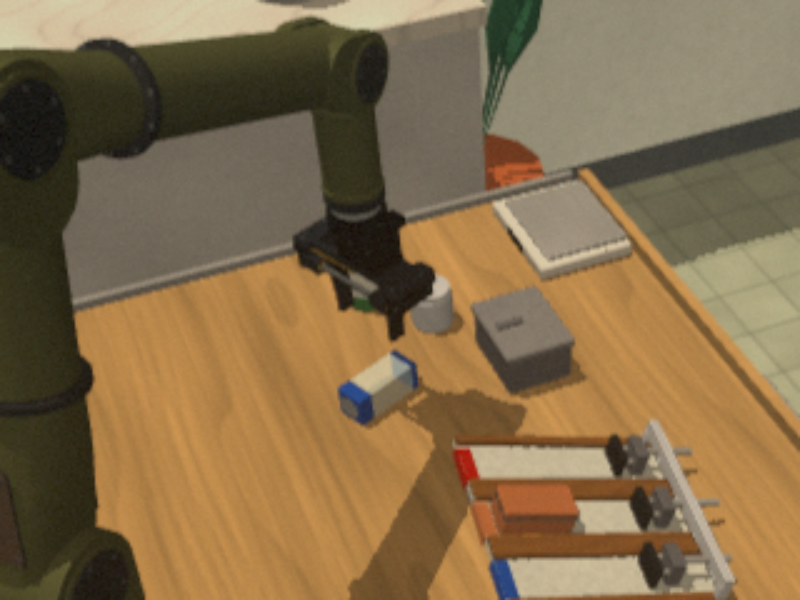

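The side view shows the gripper above the blue shaker, jaws across it and the bottle clear behind. I'll descend and grip.

Emit:
{"api": "drive_tool", "payload": {
  "increments": [
    [[0.4, 0.01, 0.02], [0, 0, 0]],
    [[0.4, 0.01, 0.02], [0, 0, 0]],
    [[0.4, 0.01, 0.02], [0, 0, 0]],
    [[0.4, 0.01, 0.01], [0, 0, 0]],
    [[0.4, 0.01, 0.01], [0, 0, 0]],
    [[0.4, 0, 0.01], [0, 0, 0]],
    [[0.4, 0, 0], [0, 0, 0]],
    [[0.4, 0, 0], [0, 0, 0]],
    [[0, 0, 0], [0, 0, 0]]
  ]
}}

```text
time_s: 2.8
tool_pos: [0.4551, 0.3715, 0.0139]
tool_rot: [98.8, 89.8, -146.4]
force: [-0.1, -0.0, 0.2]
grip_width: 0.087
```

Emit:
{"api": "drive_tool", "payload": {
  "increments": [
    [[0, 0, 0], [0, 0, 0]],
    [[0, 0, 0], [0, 0, 0]],
    [[0, 0, 0], [0, 0, 0]],
    [[0, 0, 0], [0, 0, 0]],
    [[0, 0, 0], [0, 0, 0]],
    [[0, 0, 0], [0, 0, 0]],
    [[0, 0, 0], [0, 0, 0]],
    [[0, 0, 0], [0, 0, 0]]
  ],
  "hand": -1,
  "squeeze": 15
}}

```text
time_s: 3.6
tool_pos: [0.4582, 0.3711, 0.0165]
tool_rot: [-146.0, 89.9, -31.3]
force: [2.3, -3.8, 3.2]
grip_width: 0.0462
```

Emit:
{"api": "drive_tool", "payload": {
  "increments": [
    [[-0.2, 0, 0], [0, 0, 0]],
    [[-0.5, 0, 0], [0, 0, 0]],
    [[-0.6, 0, 0], [0, 0, 0]],
    [[-0.7, 0, 0], [0, 0, 0]],
    [[-0.7, 0, 0], [0, 0, 0]],
    [[-0.7, 0, 0], [0, 0, 0]],
    [[-0.7, 0, 0], [0, 0, 0]],
    [[-0.5, 0, 0], [0, 0, 0]],
    [[-0.2, 0, 0], [0, 0, 0]]
  ]
}}

```text
time_s: 4.5
tool_pos: [0.4578, 0.3729, 0.2107]
tool_rot: [-60.3, 89.8, 54.5]
force: [0.6, 0.2, -2.2]
grip_width: 0.0458
```

Run:
```python
from h import *
o,p,R=cur(); print(o["time_s"],p,R.as_matrix().round(3).tolist(),o["qpos"].round(0),o["grip_width"])
R1=near(-RR[:,2],RR[:,1],R)
tgt=RT+RR@np.array([-.05,-.096,.0165+.075]); print(tgt)
plan(p,R,tgt,R1,18)
```

```text
4.5 [0.45779417 0.37290633 0.21068287] [[0.002, -0.908, -0.419], [0.003, -0.419, 0.908], [-1.0, -0.003, 0.002]] [-46.  11.   4.  93.  -1.  75.  74.] 0.04577772075814388
[ 0.56641851 -0.09125583  0.16056208]
18 rows; per-row turn 2.06 deg, shift mm 26.6
[[[0.068, 0.133, -0.649], [0.0154, -0.001, 0.0075]], [[0.069, 0.111, -0.653], [0.0154, -0.001, 0.0075]], [[0.069, 0.089, -0.656], [0.0154, -0.001, 0.0075]], [[0.069, 0.067, -0.659], [0.0154, -0.001, 0.0075]], [[0.068, 0.045, -0.661], [0.0154, -0.001, 0.0075]], [[0.067, 0.022, -0.662], [0.0154, -0.001, 0.0075]], [[0.066, -0.0, -0.662], [0.0154, -0.001, 0.0075]], [[0.065, -0.023, -0.662], [0.0154, -0.001, 0.0075]], [[0.063, -0.045, -0.661], [0.0154, -0.001, 0.0075]], [[0.06, -0.067, -0.66], [0.0154, -0.001, 0.0075]], [[0.058, -0.089, -0.657], [0.0154, -0.001, 0.0075]], [[0.055, -0.111, -0.654], [0.0154, -0.001, 0.0075]], [[0.052, -0.133, -0.65], [0.0154, -0.001, 0.0075]], [[0.048, -0.155, -0.646], [0.0154, -0.001, 0.0075]], [[0.044, -0.176, -0.64], [0.0154, -0.001, 0.0075]], [[0.04, -0.197, -0.635], [0.0154, -0.001, 0.0075]], [[0.035, -0.218, -0.628], [0.0154, -0.001, 0.0075]], [[0.031, -0.239, -0.621], [0.0154, -0.001, 0.0075]]]
```

Emit:
{"api": "drive_tool", "payload": {
  "increments": [
    [[0.03, 0.13, -0.65], [0.0154, -0.001, 0.0075]],
    [[0.03, 0.11, -0.65], [0.0154, -0.001, 0.0075]],
    [[0.03, 0.09, -0.66], [0.0154, -0.001, 0.0075]],
    [[0.03, 0.07, -0.66], [0.0154, -0.001, 0.0075]],
    [[0.03, 0.05, -0.66], [0.0154, -0.001, 0.0075]],
    [[0.03, 0.02, -0.66], [0.0154, -0.001, 0.0075]],
    [[0.03, 0, -0.66], [0.0154, -0.001, 0.0075]],
    [[0.03, -0.02, -0.66], [0.0154, -0.001, 0.0075]],
    [[0.03, -0.05, -0.66], [0.0154, -0.001, 0.0075]],
    [[0.03, -0.07, -0.66], [0.0154, -0.001, 0.0075]]
  ]
}}

```text
time_s: 5.5
tool_pos: [0.5191, 0.112, 0.1954]
tool_rot: [91.7, 80.9, -172.3]
force: [-0.1, 0.3, -1.6]
grip_width: 0.0459
```

Emit:
{"api": "drive_tool", "payload": {
  "increments": [
    [[0.06, -0.09, -0.66], [0.0154, -0.001, 0.0075]],
    [[0.06, -0.11, -0.65], [0.0154, -0.001, 0.0075]],
    [[0.05, -0.13, -0.65], [0.0154, -0.001, 0.0075]],
    [[0.05, -0.16, -0.65], [0.0154, -0.001, 0.0075]],
    [[0.05, -0.18, -0.64], [0.0154, -0.001, 0.0075]],
    [[0.04, -0.2, -0.63], [0.0154, -0.001, 0.0075]],
    [[0.04, -0.22, -0.63], [0.0154, -0.001, 0.0075]],
    [[0.03, -0.24, -0.62], [0.0154, -0.001, 0.0075]],
    [[0, 0, 0], [0, 0, 0]],
    [[0, 0, 0], [0, 0, 0]]
  ]
}}

```text
time_s: 6.5
tool_pos: [0.5668, -0.0938, 0.1723]
tool_rot: [99.1, 73.8, -179.8]
force: [0.2, 0.3, -2.4]
grip_width: 0.0459
```

```bash
cat > st.py <<'E'
from h import *
import sys
o,p,R=cur(); print("t",o["time_s"],p.round(4),"q",o["qpos"].round(0),"grip",o["grip_width"],"F rack",(RR.T@np.array(o["force"])).round(2))
print("TCP in rack mm",(RR.T@(p-RT)*1000).round(1)); M=RR.T@R.as_matrix(); print("tool axes in rack",M.round(3).tolist())
if len(sys.argv)>2:
    R1=near(-RR[:,2],RR[:,1],R); plan(p,R,RT+RR@(np.array(eval(sys.argv[1]))/1000),R1,int(sys.argv[2]))
E
python3 st.py "[-50,-96,30]" 5
python3 - <<'E'
from cell import env
import cv2,numpy as np
f=env.read_camera("side")["frame"][:,:,::-1]; g=env.read_camera("top")["frame"][:,:,::-1]
cv2.imwrite("pics/s2.png",np.hstack([cv2.resize(f[120:290,200:390],None,fx=2.1,fy=2.1),cv2.resize(g[110:280,190:380],None,fx=2.1,fy=2.1)]))
E
```

```text
t 6.5 [ 0.5668 -0.0938  0.1723] q [-14.  25.  26.  85.  -7.  89.  94.] grip 0.04593190413619656 F rack [ 0.82  0.4  -2.29]
TCP in rack mm [-52.5 -99.  102.9]
tool axes in rack [[-0.003, -1.0, 0.005], [-0.002, 0.005, 1.0], [-1.0, 0.003, -0.002]]
5 rows; per-row turn 0.06 deg, shift mm 14.6
[[[0.364, -0.013, 0.015], [-0.0004, -0.0002, -0.0002]], [[0.364, -0.013, 0.015], [-0.0004, -0.0002, -0.0002]], [[0.364, -0.013, 0.015], [-0.0004, -0.0002, -0.0002]], [[0.364, -0.013, 0.015], [-0.0004, -0.0002, -0.0002]], [[0.364, -0.013, 0.015], [-0.0004, -0.0002, -0.0002]]]
```

View pics/s2.png

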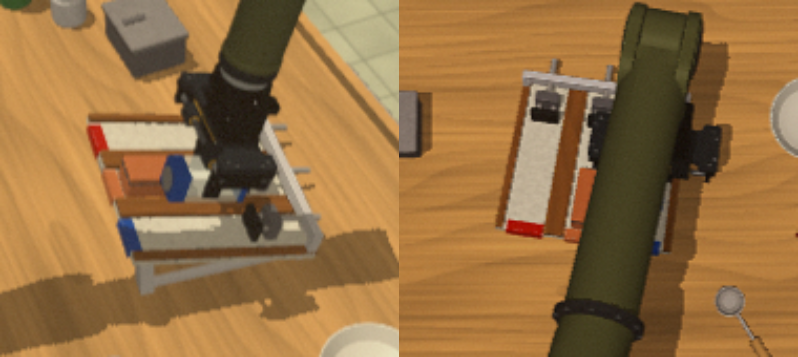

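The shaker is held aligned with the rack and above the blue lane. I'll lower it close and check.

Emit:
{"api": "drive_tool", "payload": {
  "increments": [
    [[0.4, -0.01, 0.015], [0, 0, 0]],
    [[0.4, -0.01, 0.015], [0, 0, 0]],
    [[0.4, -0.01, 0.015], [0, 0, 0]],
    [[0.35, -0.01, 0.015], [0, 0, 0]],
    [[0.25, -0.01, 0.015], [0, 0, 0]],
    [[0, 0, 0], [0, 0, 0]],
    [[0, 0, 0], [0, 0, 0]]
  ]
}}

```text
time_s: 7.3
tool_pos: [0.5496, -0.0896, 0.1033]
tool_rot: [99.1, 73.9, -179.6]
force: [0.0, 0.9, -1.2]
grip_width: 0.0456
```

```bash
python3 st.py
cat > look.py <<'E'
from cell import env
import cv2,sys
n,x,y,w,h,k,name=sys.argv[1],*map(int,sys.argv[2:7]),sys.argv[7]
f=env.read_camera(n)["frame"][:,:,::-1]; c=cv2.resize(f[y:y+h,x:x+w],None,fx=k,fy=k,interpolation=cv2.INTER_CUBIC); cv2.imwrite("pics/"+name,c)
E
python3 look.py side 235 160 130 105 6 s3.png
```

```text
t 7.3 [ 0.5496 -0.0896  0.1033] q [-14.  26.  25.  92.  -8.  81.  94.] grip 0.04559168442558542 F rack [ 0.23  0.99 -1.14]
TCP in rack mm [-50.6 -94.4  31.8]
tool axes in rack [[-0.001, -1.0, 0.002], [-0.002, 0.002, 1.0], [-1.0, 0.001, -0.002]]
```

View pics/s3.png

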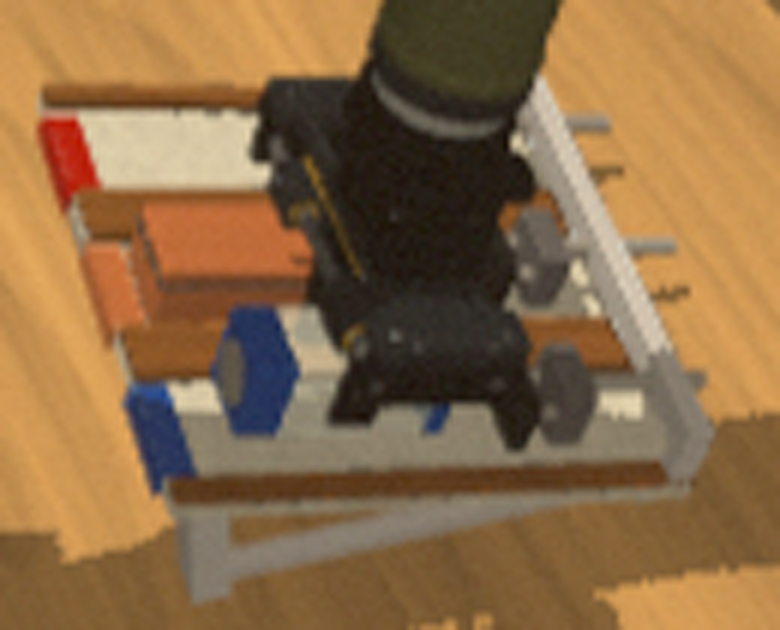

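Run:
```python
from h import *
import cv2
im=cv2.imread("pics/s3.png")
def P(v):
    q=proj("side",(RT+RR@(np.array(v)/1000))[None])[0]; return tuple(int(a) for a in ((q-[235,160]+.5)*6-.5))
cx,cy,b=-50.6,-94.4,31.8-16.5
c=[P((cx+sx*55,cy+sy*23,b+z)) for z in(0,46) for sx,sy in((-1,-1),(1,-1),(1,1),(-1,1))]
for i in range(4):
    for a,d in((i,(i+1)%4),(4+i,4+(i+1)%4),(i,i+4)): cv2.line(im,c[a],c[d],(0,255,0),1)
cv2.circle(im,P((cx,cy,31.8)),4,(255,0,255),-1)
cv2.circle(im,P((cx,cy,31.8+70)),4,(0,255,255),-1)
cv2.imwrite("pics/s3b.png",im)
```

```text
(no output)
```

View pics/s3b.png

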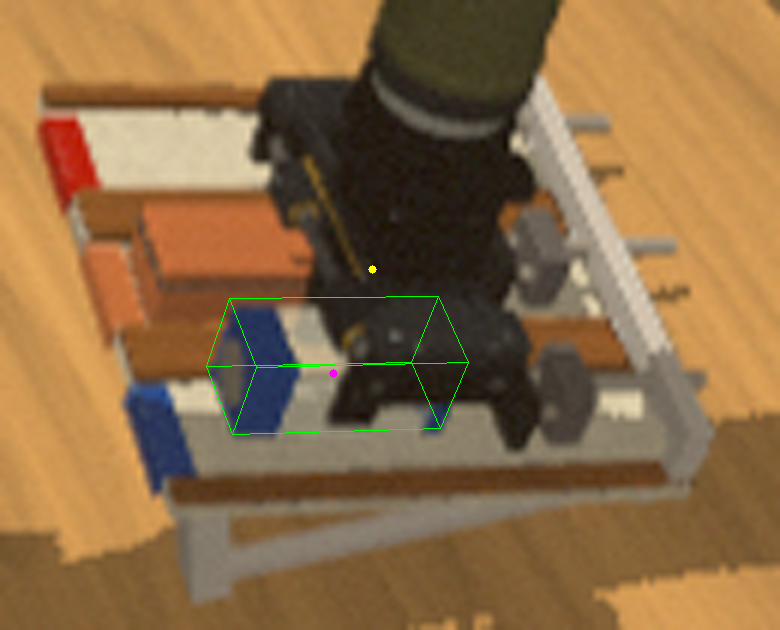

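The model box matches the held shaker to about 1 px; the right-hand dark shape is the blue lane's pad. Lowering gently to contact.

Emit:
{"api": "drive_tool", "payload": {
  "increments": [
    [[0.1, 0, -0.01], [0, 0, 0]],
    [[0.1, 0, -0.01], [0, 0, 0]],
    [[0.05, 0, -0.01], [0, 0, 0]],
    [[0.03, 0, 0], [0, 0, 0]],
    [[0, 0, 0], [0, 0, 0]],
    [[0, 0, 0], [0, 0, 0]]
  ]
}}

```text
time_s: 7.95
tool_pos: [0.5461, -0.091, 0.0923]
tool_rot: [99.1, 73.9, -179.6]
force: [0.3, -0.5, -2.0]
grip_width: 0.0459
```

```bash
python3 st.py
```

```text
t 7.95 [ 0.5461 -0.091   0.0923] q [-14.  26.  25.  93.  -8.  80.  94.] grip 0.045870422012629766 F rack [ 0.86 -0.36 -1.85]
TCP in rack mm [-50.8 -95.9  20.2]
tool axes in rack [[-0.002, -1.0, 0.002], [-0.002, 0.002, 1.0], [-1.0, 0.002, -0.002]]
```

Emit:
{"api": "drive_tool", "payload": {
  "increments": [
    [[0.03, 0, 0], [0, 0, 0]],
    [[0.03, 0, 0], [0, 0, 0]],
    [[0.03, 0, 0], [0, 0, 0]],
    [[0, 0, 0], [0, 0, 0]]
  ]
}}

```text
time_s: 8.35
tool_pos: [0.5448, -0.091, 0.0886]
tool_rot: [99.1, 73.9, -179.6]
force: [0.5, -0.4, -1.5]
grip_width: 0.046
```

```bash
python3 st.py
```

```text
t 8.35 [ 0.5448 -0.091   0.0886] q [-14.  26.  25.  93.  -8.  79.  94.] grip 0.046004226690328935 F rack [ 1.   -0.29 -1.34]
TCP in rack mm [-51.  -95.9  16.4]
tool axes in rack [[-0.002, -1.0, 0.002], [-0.002, 0.002, 1.0], [-1.0, 0.002, -0.002]]
```

Emit:
{"api": "drive_tool", "payload": {
  "increments": [
    [[0.03, 0, 0], [0, 0, 0]],
    [[0.03, 0, 0], [0, 0, 0]],
    [[0, 0, 0], [0, 0, 0]]
  ]
}}

```text
time_s: 8.65
tool_pos: [0.5446, -0.0911, 0.0869]
tool_rot: [99.1, 73.9, -179.6]
force: [-0.1, -0.1, 1.7]
grip_width: 0.0457
```

```bash
python3 st.py
```

```text
t 8.65 [ 0.5446 -0.0911  0.0869] q [-14.  26.  25.  93.  -8.  79.  94.] grip 0.045710417634832155 F rack [-0.55 -0.13  1.64]
TCP in rack mm [-50.7 -95.9  14.7]
tool axes in rack [[-0.001, -1.0, 0.002], [-0.002, 0.002, 1.0], [-1.0, 0.001, -0.002]]
```

Contact on the deck at 14.7 mm. Sliding down the lane (–tool y).

Emit:
{"api": "drive_tool", "payload": {
  "increments": [
    [[0, -0.08, 0], [0, 0, 0]],
    [[0, -0.08, 0], [0, 0, 0]],
    [[0, -0.08, 0], [0, 0, 0]],
    [[0, -0.08, 0], [0, 0, 0]],
    [[0, -0.08, 0], [0, 0, 0]],
    [[0, -0.08, 0], [0, 0, 0]],
    [[0, -0.08, 0], [0, 0, 0]],
    [[0, -0.08, 0], [0, 0, 0]],
    [[0, 0, 0], [0, 0, 0]]
  ]
}}

```text
time_s: 9.55
tool_pos: [0.5692, -0.0951, 0.0798]
tool_rot: [99.2, 73.9, -179.6]
force: [-1.0, -0.5, 4.1]
grip_width: 0.0459
```

```bash
python3 st.py; python3 look.py side 235 160 130 105 6 s4.png
```

```text
t 9.55 [ 0.5692 -0.0951  0.0798] q [-13.  29.  25.  89.  -9.  80.  95.] grip 0.04590227529928031 F rack [-2.   -0.85  3.7 ]
TCP in rack mm [-24.8 -96.   14.6]
tool axes in rack [[-0.001, -1.0, 0.002], [-0.002, 0.002, 1.0], [-1.0, 0.001, -0.002]]
```

View pics/s4.png

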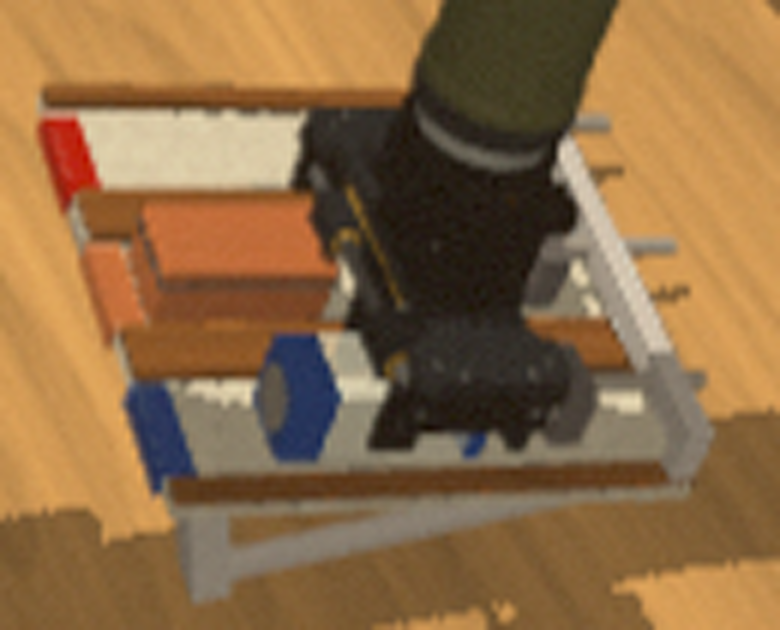

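The shaker lies in the blue lane; its foot at (472,440) is close to the pad at (515,435). Going slower now.

Emit:
{"api": "drive_tool", "payload": {
  "increments": [
    [[-0.01, -0.04, 0], [0, 0, 0]],
    [[-0.01, -0.04, 0], [0, 0, 0]],
    [[0, -0.04, 0], [0, 0, 0]],
    [[0, -0.04, 0], [0, 0, 0]],
    [[0, -0.04, 0], [0, 0, 0]],
    [[0, -0.04, 0], [0, 0, 0]],
    [[0, -0.04, 0], [0, 0, 0]],
    [[0, -0.04, 0], [0, 0, 0]]
  ]
}}

```text
time_s: 10.4
tool_pos: [0.5812, -0.0969, 0.0764]
tool_rot: [99.2, 73.9, -179.6]
force: [0.5, 0.4, -0.4]
grip_width: 0.0459
```

```bash
python3 st.py
```

```text
t 10.4 [ 0.5812 -0.0969  0.0764] q [-12.  31.  25.  88.  -9.  80.  95.] grip 0.04594109581969958 F rack [ 0.48  0.44 -0.22]
TCP in rack mm [-12.2 -96.   14.6]
tool axes in rack [[-0.001, -1.0, 0.002], [-0.002, 0.002, 1.0], [-1.0, 0.001, -0.002]]
```

Emit:
{"api": "drive_tool", "payload": {
  "increments": [
    [[0, -0.03, 0], [0, 0, 0]],
    [[0, -0.03, 0], [0, 0, 0]]
  ]
}}

```text
time_s: 10.6
tool_pos: [0.5834, -0.0973, 0.0758]
tool_rot: [99.2, 73.9, -179.6]
force: [-1.0, -0.3, -2.3]
grip_width: 0.0462
```

```bash
python3 st.py
```

```text
t 10.6 [ 0.5834 -0.0973  0.0758] q [-12.  31.  24.  87.  -9.  80.  95.] grip 0.046229479273338564 F rack [-0.31 -0.34 -2.46]
TCP in rack mm [ -9.9 -96.   14.7]
tool axes in rack [[-0.002, -1.0, 0.002], [-0.002, 0.002, 1.0], [-1.0, 0.002, -0.002]]
```

Emit:
{"api": "drive_tool", "payload": {
  "increments": [
    [[0, -0.03, 0], [0, 0, 0]],
    [[0, -0.03, 0], [0, 0, 0]]
  ]
}}

```text
time_s: 10.8
tool_pos: [0.5853, -0.0976, 0.0753]
tool_rot: [99.1, 73.8, -179.6]
force: [-1.6, -0.1, -0.8]
grip_width: 0.0458
```

```bash
python3 st.py
```

```text
t 10.8 [ 0.5853 -0.0976  0.0753] q [-12.  32.  24.  87. -10.  80.  95.] grip 0.045813829758450914 F rack [-1.28 -0.26 -1.23]
TCP in rack mm [ -7.9 -96.   14.8]
tool axes in rack [[-0.002, -1.0, 0.002], [-0.002, 0.002, 1.0], [-1.0, 0.002, -0.002]]
```

Emit:
{"api": "drive_tool", "payload": {
  "increments": [
    [[0, -0.03, 0], [0, 0, 0]],
    [[0, -0.03, 0], [0, 0, 0]],
    [[0, 0, 0], [0, 0, 0]]
  ]
}}

```text
time_s: 11.1
tool_pos: [0.5875, -0.0979, 0.0747]
tool_rot: [99.1, 73.8, -179.7]
force: [-2.2, 0.9, -0.8]
grip_width: 0.0461
```

```bash
python3 st.py
```

```text
t 11.1 [ 0.5875 -0.0979  0.0747] q [-12.  32.  24.  87. -10.  80.  95.] grip 0.04612522498058839 F rack [-2.02  0.61 -1.4 ]
TCP in rack mm [ -5.6 -96.   14.8]
tool axes in rack [[-0.003, -1.0, 0.002], [-0.002, 0.002, 1.0], [-1.0, 0.003, -0.002]]
```

Emit:
{"api": "drive_tool", "payload": {
  "increments": [
    [[0, -0.03, 0], [0, 0, 0]],
    [[0, -0.03, 0], [0, 0, 0]],
    [[0, 0, 0], [0, 0, 0]]
  ]
}}

```text
time_s: 11.4
tool_pos: [0.5897, -0.0983, 0.074]
tool_rot: [99.1, 73.8, -179.7]
force: [-3.8, 0.1, 1.3]
grip_width: 0.0459
```

```bash
python3 st.py;python3 look.py side 235 160 130 105 6 s5.png
```

```text
t 11.4 [ 0.5897 -0.0983  0.074 ] q [-12.  32.  24.  86. -10.  80.  95.] grip 0.04588697975545735 F rack [-3.94 -0.49  0.18]
TCP in rack mm [ -3.2 -96.   14.8]
tool axes in rack [[-0.003, -1.0, 0.002], [-0.002, 0.002, 1.0], [-1.0, 0.003, -0.002]]
```

View pics/s5.png

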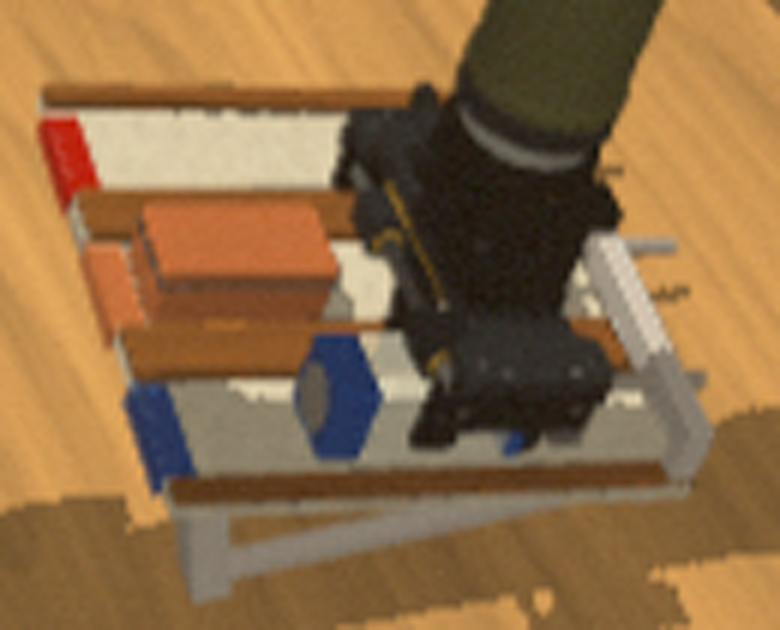

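Foot meets the pad; force −3.9 N along the lane, about 4 mm compressed. Releasing and lifting square off the deck.

Emit:
{"api": "drive_tool", "payload": {
  "increments": [
    [[0, 0, 0], [0, 0, 0]],
    [[0, 0, 0], [0, 0, 0]],
    [[0, 0, 0], [0, 0, 0]],
    [[0, 0, 0], [0, 0, 0]]
  ],
  "hand": 0.6
}}

```text
time_s: 11.85
tool_pos: [0.5908, -0.0984, 0.0743]
tool_rot: [99.2, 74.0, -179.6]
force: [1.4, 0.1, 0.7]
grip_width: 0.0666
```

Emit:
{"api": "drive_tool", "payload": {
  "increments": [
    [[-0.2, 0, 0], [0, 0, 0]],
    [[-0.4, 0, 0], [0, 0, 0]],
    [[-0.5, 0, 0], [0, 0, 0]],
    [[-0.6, 0, 0], [0, 0, 0]],
    [[-0.6, 0, 0], [0, 0, 0]],
    [[-0.5, 0, 0], [0, 0, 0]],
    [[-0.2, 0, 0], [0, 0, 0]]
  ]
}}

```text
time_s: 12.55
tool_pos: [0.625, -0.0984, 0.1921]
tool_rot: [99.3, 74.1, -179.5]
force: [0.6, -0.3, 0.0]
grip_width: 0.0699
```

```bash
python3 st.py "[-74,0,75]" 7;python3 look.py side 235 120 130 150 4 s6.png
```

```text
t 12.55 [ 0.625  -0.0984  0.1921] q [-11.  31.  25.  74.  -9.  93.  95.] grip 0.06988090972340337 F rack [ 0.59 -0.16  0.21]
TCP in rack mm [ -1.8 -95.9 137.9]
tool axes in rack [[0.003, -1.0, 0.002], [-0.002, 0.002, 1.0], [-1.0, -0.003, -0.002]]
7 rows; per-row turn 0.03 deg, shift mm 19.4
[[[0.223, 0.259, 0.342], [-0.0001, -0.0001, 0.0002]], [[0.224, 0.259, 0.342], [-0.0001, -0.0001, 0.0002]], [[0.224, 0.259, 0.342], [-0.0001, -0.0001, 0.0002]], [[0.224, 0.259, 0.342], [-0.0001, -0.0001, 0.0002]], [[0.224, 0.258, 0.342], [-0.0001, -0.0001, 0.0002]], [[0.224, 0.258, 0.342], [-0.0001, -0.0001, 0.0002]], [[0.225, 0.258, 0.342], [-0.0001, -0.0001, 0.0002]]]
```

View pics/s6.png

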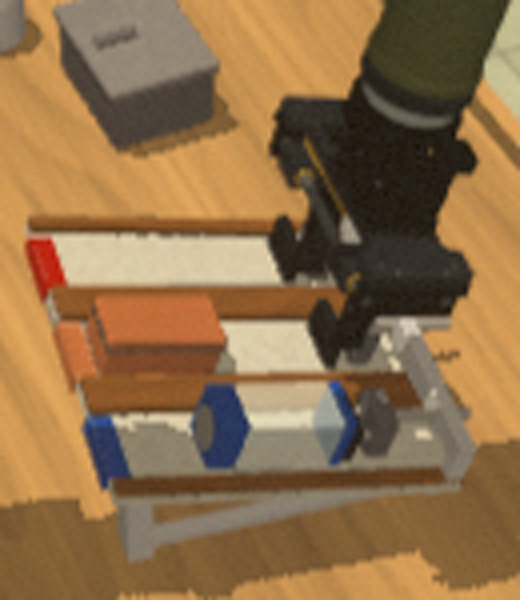

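Blue stays against its pad (foot at (345,425) touching black pad). Now the tin.

Emit:
{"api": "drive_tool", "payload": {
  "increments": [
    [[0.22, 0.26, 0.34], [0, 0, 0]],
    [[0.22, 0.26, 0.34], [0, 0, 0]],
    [[0.22, 0.26, 0.34], [0, 0, 0]],
    [[0.22, 0.26, 0.34], [0, 0, 0]],
    [[0.22, 0.26, 0.34], [0, 0, 0]],
    [[0.22, 0.26, 0.34], [0, 0, 0]],
    [[0.22, 0.26, 0.34], [0, 0, 0]],
    [[0, 0, 0], [0, 0, 0]],
    [[0, 0, 0], [0, 0, 0]]
  ],
  "hand": 0.8
}}

```text
time_s: 13.5
tool_pos: [0.5509, 0.0066, 0.1456]
tool_rot: [99.3, 73.9, -179.5]
force: [0.5, -0.3, -0.1]
grip_width: 0.0784
```

```bash
python3 st.py "[-74,-1,13.5]" 5;python3 look.py side 235 120 130 150 4 s7.png
```

```text
t 13.5 [0.5509 0.0066 0.1456] q [-21.  23.  23.  90.  -8.  85.  85.] grip 0.07838673585891102 F rack [ 0.51 -0.19 -0.02]
TCP in rack mm [-75.4  -0.9  72.9]
tool axes in rack [[-0.002, -1.0, 0.002], [-0.003, 0.002, 1.0], [-1.0, 0.002, -0.003]]
5 rows; per-row turn 0.04 deg, shift mm 11.9
[[[0.297, -0.007, 0.0], [-0.0002, -0.0003, -0.0002]], [[0.297, -0.007, 0.0], [-0.0002, -0.0003, -0.0002]], [[0.297, -0.007, 0.0], [-0.0002, -0.0003, -0.0002]], [[0.297, -0.007, -0.0], [-0.0002, -0.0003, -0.0002]], [[0.297, -0.007, -0.0], [-0.0002, -0.0003, -0.0002]]]
```

View pics/s7.png

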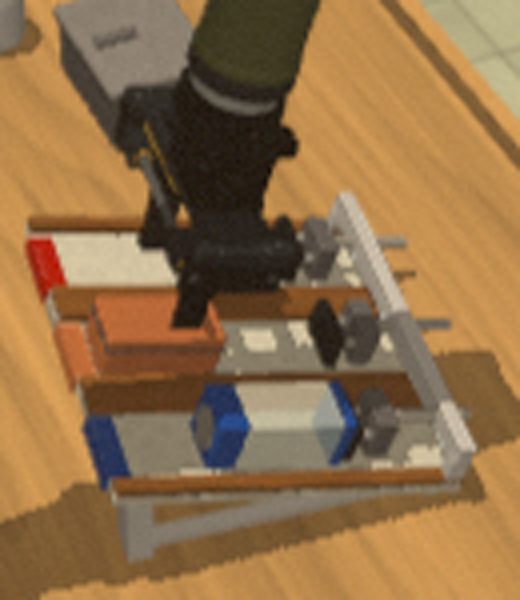

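Emit:
{"api": "drive_tool", "payload": {
  "increments": [
    [[0.3, 0, 0], [0, 0, 0]],
    [[0.3, 0, 0], [0, 0, 0]],
    [[0.3, 0, 0], [0, 0, 0]],
    [[0.3, 0, 0], [0, 0, 0]],
    [[0.2, 0, 0], [0, 0, 0]],
    [[0.05, 0, 0], [0, 0, 0]],
    [[0, 0, 0], [0, 0, 0]]
  ]
}}

```text
time_s: 14.25
tool_pos: [0.5348, 0.0068, 0.0899]
tool_rot: [99.2, 73.9, -179.6]
force: [0.3, 0.6, 0.5]
grip_width: 0.0783
```

Emit:
{"api": "drive_tool", "payload": {
  "increments": [
    [[0, 0, 0], [0, 0, 0]],
    [[0, 0, 0], [0, 0, 0]],
    [[0, 0, 0], [0, 0, 0]],
    [[0, 0, 0], [0, 0, 0]],
    [[0, 0, 0], [0, 0, 0]],
    [[0, 0, 0], [0, 0, 0]]
  ],
  "hand": -1,
  "squeeze": 12
}}

```text
time_s: 14.85
tool_pos: [0.5352, 0.0068, 0.0905]
tool_rot: [99.1, 73.9, -179.6]
force: [0.1, -0.9, 0.8]
grip_width: 0.0506
```

```bash
python3 st.py
```

```text
t 14.85 [0.5352 0.0068 0.0905] q [-21.  24.  23.  95.  -9.  79.  85.] grip 0.05060494073433698 F rack [ 0.02 -0.89  0.81]
TCP in rack mm [-75.3  -0.7  15.5]
tool axes in rack [[-0.001, -1.0, 0.002], [-0.002, 0.002, 1.0], [-1.0, 0.001, -0.002]]
```

Emit:
{"api": "drive_tool", "payload": {
  "increments": [
    [[0, -0.08, 0], [0, 0, 0]],
    [[0, -0.13, 0], [0, 0, 0]],
    [[0, -0.2, 0], [0, 0, 0]],
    [[0, -0.25, 0], [0, 0, 0]],
    [[0, -0.25, 0], [0, 0, 0]],
    [[0, -0.25, 0], [0, 0, 0]],
    [[0, -0.25, 0], [0, 0, 0]],
    [[0, -0.25, 0], [0, 0, 0]],
    [[0, -0.2, 0], [0, 0, 0]],
    [[0, -0.1, 0], [0, 0, 0]]
  ]
}}

```text
time_s: 15.85
tool_pos: [0.6104, -0.0055, 0.0686]
tool_rot: [99.2, 73.9, -179.6]
force: [-3.2, 0.5, 5.9]
grip_width: 0.0507
```

```bash
python3 st.py;python3 look.py side 235 120 130 150 4 s8.png
```

```text
t 15.85 [ 0.6104 -0.0055  0.0686] q [-17.  34.  22.  84. -11.  81.  88.] grip 0.050705739122901015 F rack [-4.72 -0.18  4.84]
TCP in rack mm [ 4.  -1.  15.2]
tool axes in rack [[-0.002, -1.0, 0.002], [-0.002, 0.002, 1.0], [-1.0, 0.002, -0.002]]
```

View pics/s8.png

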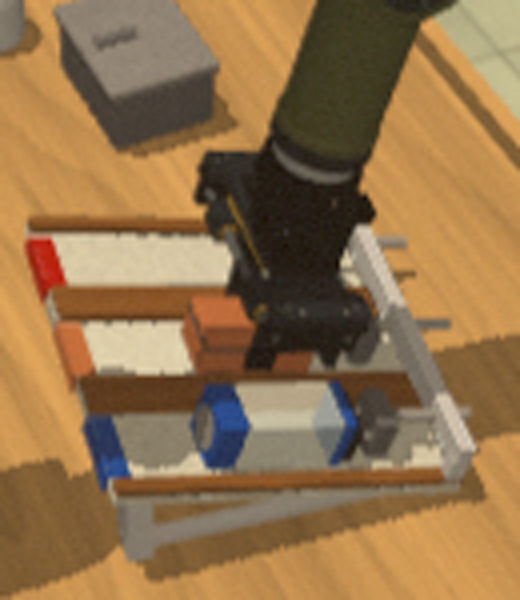

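Emit:
{"api": "drive_tool", "payload": {
  "increments": [
    [[-0.02, -0.04, 0], [0, 0, 0]],
    [[-0.01, -0.05, 0], [0, 0, 0]],
    [[0, -0.05, 0], [0, 0, 0]],
    [[0, -0.05, 0], [0, 0, 0]],
    [[0, -0.05, 0], [0, 0, 0]],
    [[0, -0.05, 0], [0, 0, 0]]
  ]
}}

```text
time_s: 16.5
tool_pos: [0.6209, -0.0069, 0.0665]
tool_rot: [99.1, 73.9, -179.6]
force: [0.4, -0.1, -1.7]
grip_width: 0.0503
```

```bash
python3 st.py
```

```text
t 16.5 [ 0.6209 -0.0069  0.0665] q [-17.  35.  22.  82. -12.  81.  88.] grip 0.050334309082134016 F rack [ 0.88  0.05 -1.47]
TCP in rack mm [14.8 -0.8 16.1]
tool axes in rack [[-0.002, -1.0, 0.002], [-0.002, 0.002, 1.0], [-1.0, 0.002, -0.002]]
```

Emit:
{"api": "drive_tool", "payload": {
  "increments": [
    [[0, -0.03, 0], [0, 0, 0]],
    [[0, -0.03, 0], [0, 0, 0]],
    [[0, -0.03, 0], [0, 0, 0]]
  ]
}}

```text
time_s: 16.8
tool_pos: [0.6243, -0.0074, 0.0658]
tool_rot: [99.1, 73.9, -179.6]
force: [-0.2, -0.2, -1.5]
grip_width: 0.0504
```

```bash
python3 st.py
```

```text
t 16.8 [ 0.6243 -0.0074  0.0658] q [-17.  35.  22.  82. -12.  81.  88.] grip 0.05040530715813022 F rack [ 0.23 -0.21 -1.55]
TCP in rack mm [18.2 -0.8 16.3]
tool axes in rack [[-0.002, -1.0, 0.002], [-0.002, 0.002, 1.0], [-1.0, 0.002, -0.002]]
```

Emit:
{"api": "drive_tool", "payload": {
  "increments": [
    [[0, -0.03, 0], [0, 0, 0]],
    [[0, -0.03, 0], [0, 0, 0]],
    [[0, -0.03, 0], [0, 0, 0]]
  ]
}}

```text
time_s: 17.1
tool_pos: [0.6271, -0.0079, 0.0648]
tool_rot: [99.1, 73.8, -179.7]
force: [-2.6, 0.4, 1.2]
grip_width: 0.0507
```

```bash
python3 st.py;python3 look.py side 235 120 130 150 4 s9.png
```

```text
t 17.1 [ 0.6271 -0.0079  0.0648] q [-17.  36.  22.  81. -12.  82.  88.] grip 0.05073532387571477 F rack [-2.91 -0.01  0.47]
TCP in rack mm [21.2 -0.8 16.2]
tool axes in rack [[-0.003, -1.0, 0.002], [-0.002, 0.002, 1.0], [-1.0, 0.003, -0.002]]
```

View pics/s9.png

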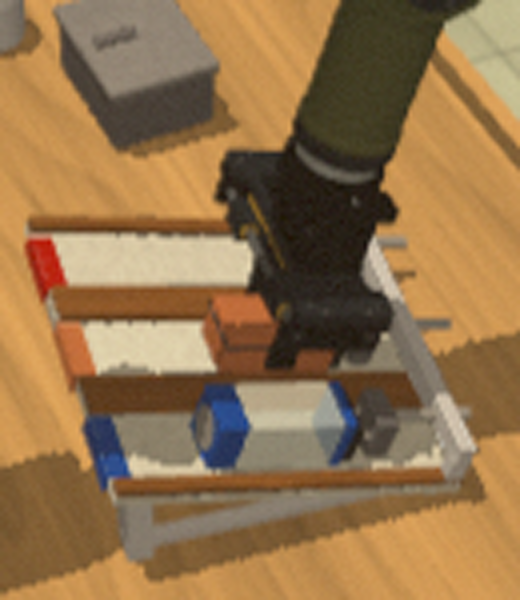

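Emit:
{"api": "drive_tool", "payload": {
  "increments": [
    [[0.01, -0.03, 0], [0, 0, 0]],
    [[0.01, -0.03, 0], [0, 0, 0]],
    [[0, 0, 0], [0, 0, 0]]
  ]
}}

```text
time_s: 17.45
tool_pos: [0.6294, -0.0083, 0.0635]
tool_rot: [99.1, 73.8, -179.7]
force: [-4.4, -0.7, 2.1]
grip_width: 0.0505
```

```bash
python3 st.py
```

```text
t 17.45 [ 0.6294 -0.0083  0.0635] q [-17.  36.  22.  81. -12.  82.  88.] grip 0.050534769875639304 F rack [-4.66 -1.37  0.82]
TCP in rack mm [23.9 -0.9 15.6]
tool axes in rack [[-0.002, -1.0, 0.002], [-0.002, 0.002, 1.0], [-1.0, 0.002, -0.002]]
```

Emit:
{"api": "drive_tool", "payload": {
  "increments": [
    [[0, 0, 0], [0, 0, 0]],
    [[0, 0, 0], [0, 0, 0]],
    [[0, 0, 0], [0, 0, 0]],
    [[0, 0, 0], [0, 0, 0]]
  ],
  "hand": 0.7
}}

```text
time_s: 17.85
tool_pos: [0.6301, -0.0084, 0.0633]
tool_rot: [99.2, 73.9, -179.6]
force: [0.2, 0.5, -0.3]
grip_width: 0.0712
```

Emit:
{"api": "drive_tool", "payload": {
  "increments": [
    [[-0.2, 0, 0], [0, 0, 0]],
    [[-0.4, 0, 0], [0, 0, 0]],
    [[-0.6, 0, 0], [0, 0, 0]],
    [[-0.7, 0, 0], [0, 0, 0]],
    [[-0.7, 0, 0], [0, 0, 0]],
    [[-0.5, 0, 0], [0, 0, 0]],
    [[-0.2, 0, 0], [0, 0, 0]]
  ]
}}

```text
time_s: 18.55
tool_pos: [0.6683, -0.0084, 0.194]
tool_rot: [99.2, 74.2, -179.6]
force: [-0.6, -1.0, 0.0]
grip_width: 0.0737
```

```bash
python3 st.py;python3 look.py side 235 120 130 150 4 s10.png
python3 - <<'E'
from h import *
o,p,R=cur()
y=np.radians(24.7); zd=[-np.sin(y),np.cos(y),0]
R1=near([0,0,-1],zd,R); print((R.inv()*R1).magnitude()*57.3)
plan(p,R,[.45,-.386,.15],R1,16)
E
```

```text
t 18.55 [ 0.6683 -0.0084  0.194 ] q [-15.  35.  23.  66. -12.  96.  87.] grip 0.07374456420303051 F rack [-0.45 -1.12 -0.12]
TCP in rack mm [ 25.2  -0.7 151.7]
tool axes in rack [[0.004, -1.0, 0.002], [-0.001, 0.002, 1.0], [-1.0, -0.004, -0.001]]
36.893525874759966
16 rows; per-row turn 2.31 deg, shift mm 27.4
[[[0.16, 0.216, -0.63], [-0.0173, 0.0011, -0.0083]], [[0.157, 0.241, -0.621], [-0.0173, 0.0011, -0.0083]], [[0.154, 0.267, -0.612], [-0.0173, 0.0011, -0.0083]], [[0.151, 0.291, -0.601], [-0.0173, 0.0011, -0.0083]], [[0.147, 0.315, -0.59], [-0.0173, 0.0011, -0.0083]], [[0.143, 0.339, -0.578], [-0.0173, 0.0011, -0.0083]], [[0.138, 0.362, -0.565], [-0.0173, 0.0011, -0.0083]], [[0.133, 0.385, -0.551], [-0.0173, 0.0011, -0.0083]], [[0.127, 0.407, -0.536], [-0.0173, 0.0011, -0.0083]], [[0.121, 0.428, -0.521], [-0.0173, 0.0011, -0.0083]], [[0.115, 0.449, -0.505], [-0.0173, 0.0011, -0.0083]], [[0.108, 0.469, -0.488], [-0.0173, 0.0011, -0.0083]], [[0.101, 0.488, -0.47], [-0.0173, 0.0011, -0.0083]], [[0.093, 0.506, -0.452], [-0.0173, 0.0011, -0.0083]], [[0.085, 0.524, -0.433], [-0.0173, 0.0011, -0.0083]], [[0.077, 0.541, -0.414], [-0.0173, 0.0011, -0.0083]]]
```

View pics/s10.png

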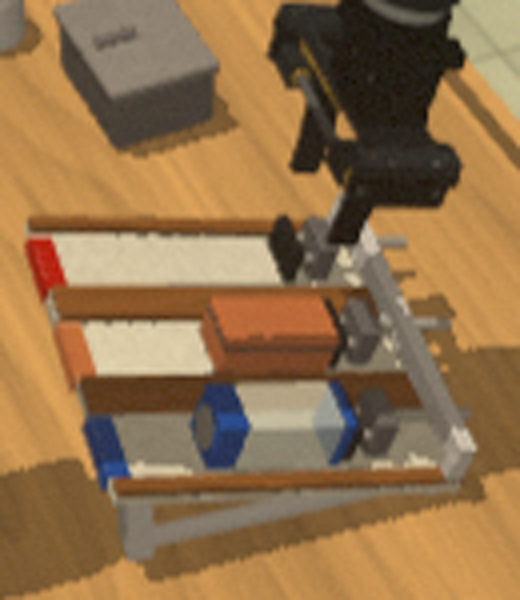

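The tin sits against its pad. Going for red; joint 7's range requires the half-turned grasp, so I untilt first, then turn while moving.

Run:
```python
from h import *
o,p,R=cur()
R1=near([0,0,-1],R.as_matrix()[:,2],R); m=np.array([.56,-.2,.2])
plan(p,R,m,R1,9)
y=np.radians(24.7); R2=rot([0,0,-1],[np.sin(y),-np.cos(y),0]); print((R1.inv()*R2).as_rotvec(degrees=True))
plan(m,R1,[.45,-.386,.13],R2,20)
```

```text
9 rows; per-row turn 1.75 deg, shift mm 24.5
[[[0.066, 0.21, -0.571], [-0.0003, -0.0023, -0.0144]], [[0.057, 0.212, -0.571], [-0.0003, -0.0023, -0.0144]], [[0.048, 0.214, -0.571], [-0.0003, -0.0023, -0.0144]], [[0.039, 0.215, -0.571], [-0.0003, -0.0023, -0.0144]], [[0.03, 0.217, -0.571], [-0.0003, -0.0023, -0.0144]], [[0.02, 0.218, -0.571], [-0.0003, -0.0023, -0.0144]], [[0.011, 0.219, -0.571], [-0.0003, -0.0023, -0.0144]], [[0.002, 0.219, -0.571], [-0.0003, -0.0023, -0.0144]], [[-0.008, 0.22, -0.571], [-0.0003, -0.0023, -0.0144]]]
[146.89336605   0.           0.        ]
20 rows; per-row turn 7.34 deg, shift mm 11.4
[[[0.088, 0.102, -0.25], [0.0612, 0.0, 0.0]], [[0.088, 0.069, -0.261], [0.0612, 0.0, 0.0]], [[0.088, 0.035, -0.268], [0.0612, 0.0, 0.0]], [[0.088, 0.001, -0.27], [0.0612, 0.0, 0.0]], [[0.088, -0.034, -0.268], [0.0612, 0.0, 0.0]], [[0.088, -0.068, -0.261], [0.0612, 0.0, 0.0]], [[0.088, -0.101, -0.251], [0.0612, 0.0, 0.0]], [[0.088, -0.132, -0.236], [0.0612, 0.0, 0.0]], [[0.088, -0.161, -0.217], [0.0612, 0.0, 0.0]], [[0.088, -0.187, -0.195], [0.0612, 0.0, 0.0]], [[0.088, -0.211, -0.169], [0.0612, 0.0, 0.0]], [[0.088, -0.231, -0.141], [0.0612, 0.0, 0.0]], [[0.088, -0.247, -0.11], [0.0612, 0.0, 0.0]], [[0.088, -0.259, -0.078], [0.0612, 0.0, 0.0]], [[0.088, -0.267, -0.044], [0.0612, 0.0, 0.0]], [[0.088, -0.27, -0.01], [0.0612, 0.0, 0.0]], [[0.088, -0.269, 0.025], [0.0612, 0.0, 0.0]], [[0.088, -0.264, 0.059], [0.0612, 0.0, 0.0]], [[0.088, -0.254, 0.092], [0.0612, 0.0, 0.0]], [[0.088, -0.24, 0.124], [0.0612, 0.0, 0.0]]]
```

Emit:
{"api": "drive_tool", "payload": {
  "increments": [
    [[0.06, 0.21, -0.57], [0, -0.0023, -0.0144]],
    [[0.05, 0.21, -0.57], [0, -0.0023, -0.0144]],
    [[0.04, 0.21, -0.57], [0, -0.0023, -0.0144]],
    [[0.04, 0.22, -0.57], [0, -0.0023, -0.0144]],
    [[0.03, 0.22, -0.57], [0, -0.0023, -0.0144]],
    [[0.02, 0.22, -0.57], [0, -0.0023, -0.0144]],
    [[0.01, 0.22, -0.57], [0, -0.0023, -0.0144]],
    [[0, 0.22, -0.57], [0, -0.0023, -0.0144]],
    [[-0.01, 0.22, -0.57], [0, -0.0023, -0.0144]]
  ],
  "hand": 1
}}

```text
time_s: 19.5
tool_pos: [0.5564, -0.1997, 0.1974]
tool_rot: [98.6, 89.6, 179.8]
force: [0.1, -0.3, 0.1]
grip_width: 0.087
```

Emit:
{"api": "drive_tool", "payload": {
  "increments": [
    [[0.06, 0.1, -0.25], [0.061, 0, 0]],
    [[0.06, 0.07, -0.26], [0.061, 0, 0]],
    [[0.06, 0.04, -0.27], [0.061, 0, 0]],
    [[0.06, 0, -0.27], [0.061, 0, 0]],
    [[0.06, -0.03, -0.27], [0.061, 0, 0]],
    [[0.06, -0.07, -0.26], [0.061, 0, 0]],
    [[0.06, -0.1, -0.25], [0.061, 0, 0]],
    [[0.06, -0.13, -0.24], [0.061, 0, 0]],
    [[0.06, -0.16, -0.22], [0.061, 0, 0]],
    [[0.06, -0.19, -0.2], [0.061, 0, 0]]
  ]
}}

```text
time_s: 20.5
tool_pos: [0.5005, -0.2919, 0.1737]
tool_rot: [169.6, 89.6, 177.4]
force: [0.2, 0.0, -0.1]
grip_width: 0.0868
```

Emit:
{"api": "drive_tool", "payload": {
  "increments": [
    [[0.06, -0.21, -0.17], [0.061, 0, 0]],
    [[0.06, -0.23, -0.14], [0.061, 0, 0]],
    [[0.06, -0.25, -0.11], [0.061, 0, 0]],
    [[0.06, -0.26, -0.08], [0.061, 0, 0]],
    [[0.06, -0.27, -0.04], [0.061, 0, 0]],
    [[0.06, -0.27, -0.01], [0.061, 0, 0]],
    [[0.06, -0.27, 0.03], [0.061, 0, 0]],
    [[0.06, -0.26, 0.06], [0.061, 0, 0]],
    [[0.06, -0.25, 0.09], [0.061, 0, 0]],
    [[0.06, -0.24, 0.12], [0.061, 0, 0]]
  ]
}}

```text
time_s: 21.5
tool_pos: [0.4457, -0.3849, 0.1501]
tool_rot: [-119.3, 89.6, 175.2]
force: [0.1, -0.0, 0.1]
grip_width: 0.087
```

```bash
python3 - <<'E'
from h import *
o,p,R=cur(); print(o["time_s"],p,R.as_matrix().round(3).tolist(),o["qpos"].round(0))
y=np.radians(24.7); R2=near([0,0,-1],[np.sin(y),-np.cos(y),0],R)
plan(p,R,[.45,-.386,.014],R2,8)
E
python3 look.py side 200 210 200 200 3 s11.png;python3 look.py top 300 130 180 150 4 t11.png
```

```text
21.5 [ 0.44571203 -0.38487045  0.150075  ] [[-0.007, 0.91, 0.415], [0.001, 0.415, -0.91], [-1.0, -0.006, -0.003]] [ -7.  20.  55.  99. -17.  71. -13.]
8 rows; per-row turn 0.05 deg, shift mm 17.0
[[[0.425, 0.013, 0.01], [-0.0002, -0.0002, 0.0004]], [[0.425, 0.013, 0.01], [-0.0002, -0.0002, 0.0004]], [[0.425, 0.013, 0.01], [-0.0002, -0.0002, 0.0004]], [[0.425, 0.012, 0.01], [-0.0002, -0.0002, 0.0004]], [[0.425, 0.012, 0.01], [-0.0002, -0.0002, 0.0004]], [[0.425, 0.012, 0.009], [-0.0002, -0.0002, 0.0004]], [[0.425, 0.011, 0.009], [-0.0002, -0.0002, 0.0004]], [[0.425, 0.011, 0.009], [-0.0002, -0.0002, 0.0004]]]
```

View pics/s11.png

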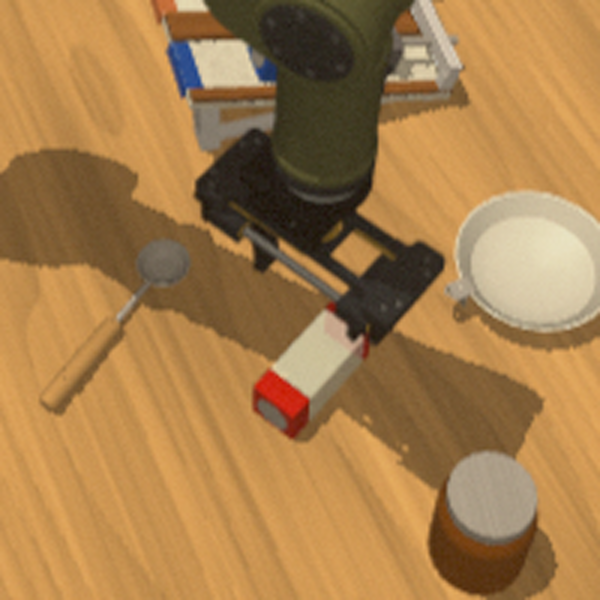

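View pics/t11.png

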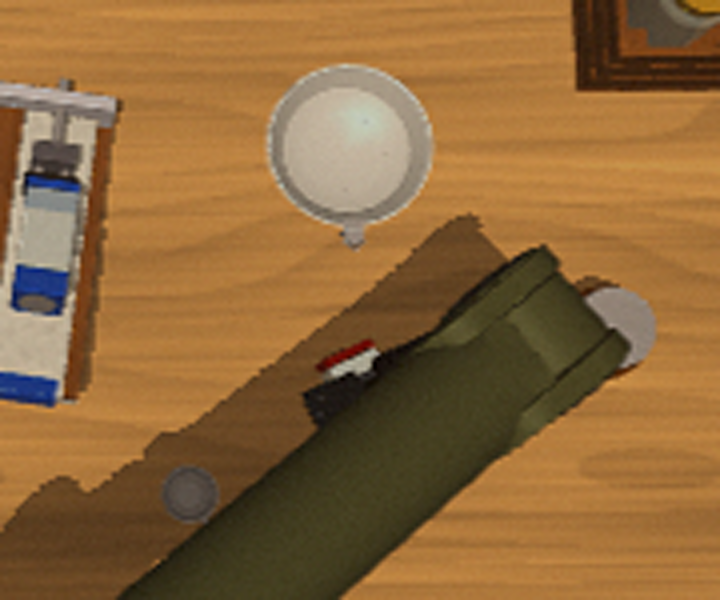

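Gripper is over the red shaker with jaws across it, clear of jar and dish. Descend and grip.

Emit:
{"api": "drive_tool", "payload": {
  "increments": [
    [[0.42, 0.01, 0.01], [0, 0, 0]],
    [[0.42, 0.01, 0.01], [0, 0, 0]],
    [[0.42, 0.01, 0.01], [0, 0, 0]],
    [[0.42, 0.01, 0.01], [0, 0, 0]],
    [[0.42, 0.01, 0], [0, 0, 0]],
    [[0.42, 0, 0], [0, 0, 0]],
    [[0.42, 0, 0], [0, 0, 0]],
    [[0.4, 0, 0], [0, 0, 0]],
    [[0, 0, 0], [0, 0, 0]]
  ]
}}

```text
time_s: 22.5
tool_pos: [0.4466, -0.3845, 0.0145]
tool_rot: [-125.4, 89.4, 169.5]
force: [-0.6, 0.1, -0.6]
grip_width: 0.0868
```

Emit:
{"api": "drive_tool", "payload": {
  "increments": [
    [[0, 0, 0], [0, 0, 0]],
    [[0, 0, 0], [0, 0, 0]],
    [[0, 0, 0], [0, 0, 0]],
    [[0, 0, 0], [0, 0, 0]],
    [[0, 0, 0], [0, 0, 0]],
    [[0, 0, 0], [0, 0, 0]],
    [[0, 0, 0], [0, 0, 0]],
    [[0, 0, 0], [0, 0, 0]]
  ],
  "hand": -1,
  "squeeze": 15
}}

```text
time_s: 23.3
tool_pos: [0.4483, -0.3859, 0.0174]
tool_rot: [-107.1, 89.7, -172.2]
force: [0.6, -0.2, 0.4]
grip_width: 0.046
```

Run:
```python
from h import *
o,p,R=cur(); print(o["time_s"],p,R.as_matrix().round(3).tolist(),o["qpos"].round(0),o["force"])
```

```text
23.3 [ 0.44829354 -0.38594723  0.01739166] [[-0.006, 0.907, 0.42], [-0.001, 0.42, -0.907], [-1.0, -0.006, -0.002]] [ -1.  29.  49. 105. -26.  58.  -7.] [ 0.58812481 -0.24702282  0.40907225]
```

Emit:
{"api": "drive_tool", "payload": {
  "increments": [
    [[-0.2, 0, 0], [0, 0, 0]],
    [[-0.5, 0, 0], [0, 0, 0]],
    [[-0.6, 0, 0], [0, 0, 0]],
    [[-0.7, 0, 0], [0, 0, 0]],
    [[-0.7, 0, 0], [0, 0, 0]],
    [[-0.7, 0, 0], [0, 0, 0]],
    [[-0.7, 0, 0], [0, 0, 0]],
    [[-0.6, 0, 0], [0, 0, 0]],
    [[-0.2, 0, 0], [0, 0, 0]]
  ]
}}

```text
time_s: 24.2
tool_pos: [0.4498, -0.3865, 0.2157]
tool_rot: [-85.2, 89.8, -150.3]
force: [-0.9, -0.1, -2.4]
grip_width: 0.0457
```

```bash
python3 st.py "[-40,96,100]" 20; python3 look.py side 200 100 200 200 3 s12.png
```

```text
t 24.2 [ 0.4498 -0.3865  0.2157] q [ -9.  17.  56.  94. -14.  77. -15.] grip 0.045701861018359 F rack [-0.2  -0.16 -2.51]
TCP in rack mm [-131.4 -407.   112.3]
tool axes in rack [[0.27, 0.8, 0.536], [0.039, 0.547, -0.836], [-0.962, 0.247, 0.116]]
20 rows; per-row turn 1.85 deg, shift mm 25.6
[[[0.07, 0.431, -0.467], [0.0139, 0.001, -0.0066]], [[0.065, 0.419, -0.479], [0.0139, 0.001, -0.0066]], [[0.061, 0.405, -0.491], [0.0139, 0.001, -0.0066]], [[0.056, 0.392, -0.502], [0.0139, 0.001, -0.0066]], [[0.052, 0.378, -0.513], [0.0139, 0.001, -0.0066]], [[0.048, 0.363, -0.524], [0.0139, 0.001, -0.0066]], [[0.044, 0.349, -0.534], [0.0139, 0.001, -0.0066]], [[0.04, 0.334, -0.544], [0.0139, 0.001, -0.0066]], [[0.037, 0.318, -0.553], [0.0139, 0.001, -0.0066]], [[0.034, 0.303, -0.562], [0.0139, 0.001, -0.0066]], [[0.031, 0.287, -0.571], [0.0139, 0.001, -0.0066]], [[0.028, 0.27, -0.579], [0.0139, 0.001, -0.0066]], [[0.026, 0.254, -0.586], [0.0139, 0.001, -0.0066]], [[0.024, 0.237, -0.593], [0.0139, 0.001, -0.0066]], [[0.022, 0.22, -0.6], [0.0139, 0.001, -0.0066]], [[0.02, 0.203, -0.606], [0.0139, 0.001, -0.0066]], [[0.019, 0.185, -0.611], [0.0139, 0.001, -0.0066]], [[0.017, 0.168, -0.617], [0.0139, 0.001, -0.0066]], [[0.017, 0.15, -0.621], [0.0139, 0.001, -0.0066]], [[0.016, 0.132, -0.625], [0.0139, 0.001, -0.0066]]]
```

View pics/s12.png

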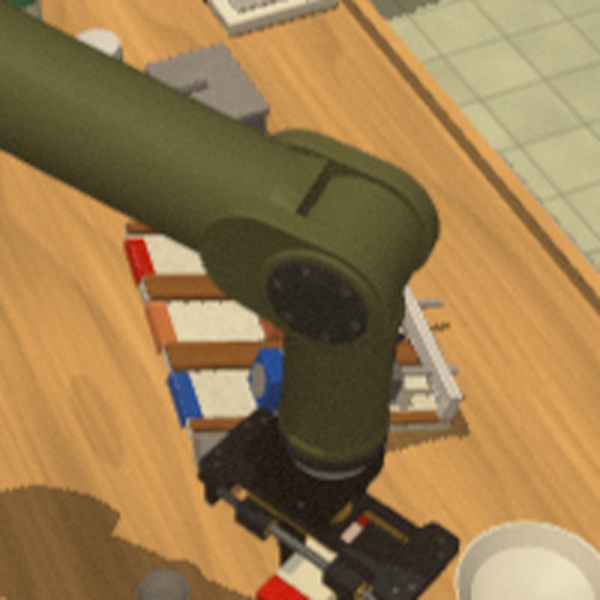

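Red is gripped and lifted. Carrying over to the red lane.

Emit:
{"api": "drive_tool", "payload": {
  "increments": [
    [[0.05, 0.43, -0.47], [0.0139, 0.001, -0.0066]],
    [[0.05, 0.42, -0.48], [0.0139, 0.001, -0.0066]],
    [[0.04, 0.4, -0.49], [0.0139, 0.001, -0.0066]],
    [[0.04, 0.39, -0.5], [0.0139, 0.001, -0.0066]],
    [[0.03, 0.38, -0.51], [0.0139, 0.001, -0.0066]],
    [[0.03, 0.36, -0.52], [0.0139, 0.001, -0.0066]],
    [[0.03, 0.35, -0.53], [0.0139, 0.001, -0.0066]],
    [[0.03, 0.33, -0.54], [0.0139, 0.001, -0.0066]],
    [[0.03, 0.32, -0.55], [0.0139, 0.001, -0.0066]],
    [[0.03, 0.3, -0.56], [0.0139, 0.001, -0.0066]]
  ]
}}

```text
time_s: 25.25
tool_pos: [0.5267, -0.1432, 0.1888]
tool_rot: [-90.7, 81.5, -172.6]
force: [-0.3, 0.0, -2.1]
grip_width: 0.0461
```

Emit:
{"api": "drive_tool", "payload": {
  "increments": [
    [[0.03, 0.29, -0.57], [0.0139, 0.001, -0.0066]],
    [[0.03, 0.27, -0.58], [0.0139, 0.001, -0.0066]],
    [[0.03, 0.25, -0.59], [0.0139, 0.001, -0.0066]],
    [[0.02, 0.24, -0.59], [0.0139, 0.001, -0.0066]],
    [[0.02, 0.22, -0.6], [0.0139, 0.001, -0.0066]],
    [[0.02, 0.2, -0.61], [0.0139, 0.001, -0.0066]],
    [[0.02, 0.19, -0.61], [0.0139, 0.001, -0.0066]],
    [[0.02, 0.17, -0.62], [0.0139, 0.001, -0.0066]],
    [[0.02, 0.15, -0.62], [0.0139, 0.001, -0.0066]],
    [[0.02, 0.13, -0.63], [0.0139, 0.001, -0.0066]]
  ]
}}

```text
time_s: 26.25
tool_pos: [0.6052, 0.0986, 0.1593]
tool_rot: [-81.6, 73.7, 179.6]
force: [0.6, -0.5, -2.0]
grip_width: 0.0461
```

Emit:
{"api": "drive_tool", "payload": {
  "increments": [
    [[0, 0, 0], [0, 0, 0]],
    [[0, 0, 0], [0, 0, 0]]
  ]
}}

```text
time_s: 26.45
tool_pos: [0.605, 0.0978, 0.1594]
tool_rot: [-81.4, 73.7, 179.9]
force: [-0.5, -0.6, -1.6]
grip_width: 0.0458
```

```bash
python3 st.py "[-40,96,34]" 6; python3 look.py side 200 100 200 200 3 s13.png
```

```text
t 26.45 [0.605  0.0978 0.1594] q [-42.  36.  48.  80. -25.  93. -92.] grip 0.04582261500405761 F rack [ 0.02 -0.58 -1.64]
TCP in rack mm [-41.5  96.6 101. ]
tool axes in rack [[-0.005, 1.0, -0.0], [-0.0, -0.0, -1.0], [-1.0, -0.005, 0.0]]
6 rows; per-row turn 0.05 deg, shift mm 11.2
[[[0.279, 0.008, 0.002], [-0.0, 0.0, 0.0004]], [[0.279, 0.007, 0.002], [-0.0, 0.0, 0.0004]], [[0.279, 0.007, 0.002], [-0.0, 0.0, 0.0004]], [[0.279, 0.007, 0.002], [-0.0, 0.0, 0.0004]], [[0.279, 0.007, 0.002], [-0.0, 0.0, 0.0004]], [[0.279, 0.006, 0.002], [-0.0, 0.0, 0.0004]]]
```

View pics/s13.png

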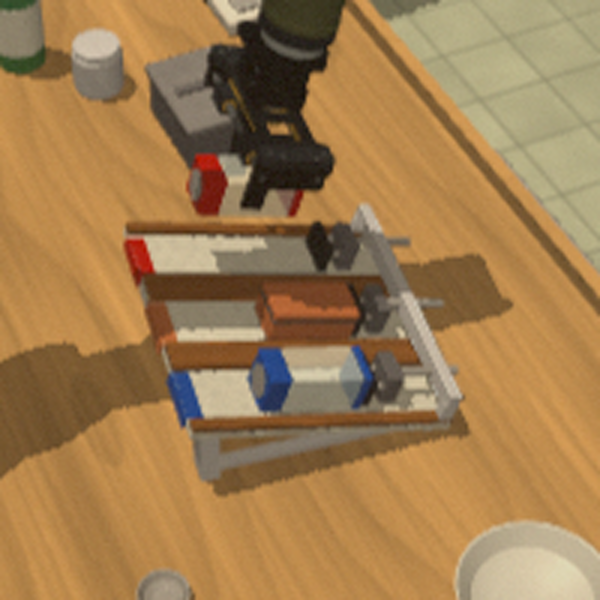

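Emit:
{"api": "drive_tool", "payload": {
  "increments": [
    [[0.3, 0.01, 0], [0, 0, 0]],
    [[0.4, 0.01, 0], [0, 0, 0]],
    [[0.4, 0.01, 0], [0, 0, 0]],
    [[0.35, 0.01, 0], [0, 0, 0]],
    [[0.25, 0, 0], [0, 0, 0]],
    [[0.15, 0, 0], [0, 0, 0]],
    [[0.08, 0, 0], [0, 0, 0]],
    [[0, 0, 0], [0, 0, 0]]
  ]
}}

```text
time_s: 27.3
tool_pos: [0.5858, 0.0976, 0.0866]
tool_rot: [-81.7, 73.8, 179.6]
force: [-0.2, 0.8, -2.3]
grip_width: 0.0458
```

```bash
python3 st.py; python3 look.py side 235 140 130 105 6 s14.png
```

```text
t 27.3 [0.5858 0.0976 0.0866] q [-43.  37.  47.  87. -26.  85. -90.] grip 0.04578478197167589 F rack [ 0.35  0.84 -2.22]
TCP in rack mm [-39.9  96.5  25.7]
tool axes in rack [[-0.003, 1.0, -0.001], [0.002, -0.001, -1.0], [-1.0, -0.003, -0.002]]
```

View pics/s14.png

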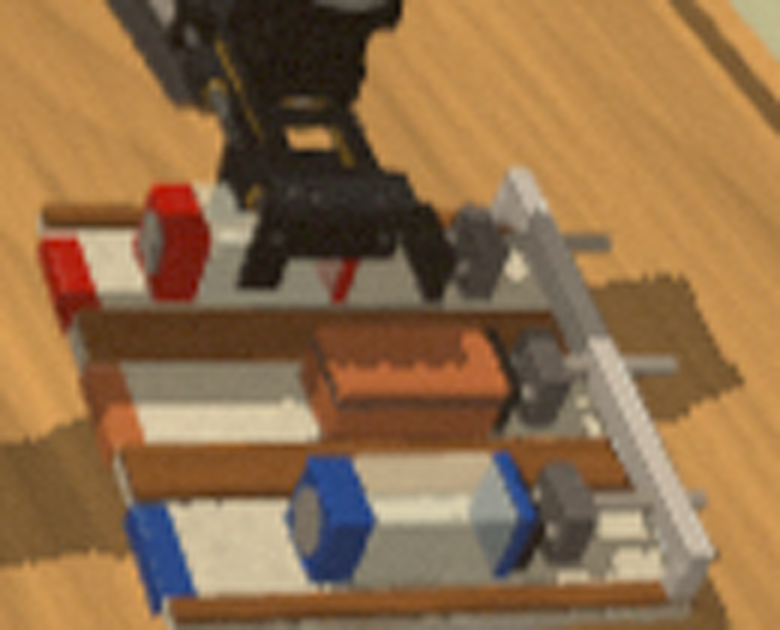

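Looks aligned; red about 10 mm above the deck. Lowering to contact (expected TCP height ~15–17).

Emit:
{"api": "drive_tool", "payload": {
  "increments": [
    [[0.08, 0, 0], [0, 0, 0]],
    [[0.06, 0, 0], [0, 0, 0]],
    [[0.04, 0, 0], [0, 0, 0]],
    [[0.03, 0, 0], [0, 0, 0]],
    [[0, 0, 0], [0, 0, 0]]
  ]
}}

```text
time_s: 27.85
tool_pos: [0.5858, 0.0968, 0.0833]
tool_rot: [-82.0, 74.1, 179.2]
force: [-0.3, -1.3, 16.5]
grip_width: 0.0465
```

```bash
python3 st.py
```

```text
t 27.85 [0.5858 0.0968 0.0833] q [-43.  37.  47.  87. -26.  84. -90.] grip 0.046483718945138336 F rack [-4.58 -2.03 15.82]
TCP in rack mm [-38.8  95.9  22.5]
tool axes in rack [[0.002, 1.0, -0.002], [0.004, -0.002, -1.0], [-1.0, 0.002, -0.004]]
```

Emit:
{"api": "drive_tool", "payload": {
  "increments": [
    [[0.03, 0, 0], [0, 0, 0]],
    [[0.02, 0, 0], [0, 0, 0]],
    [[0, 0, 0], [0, 0, 0]]
  ]
}}

```text
time_s: 28.15
tool_pos: [0.5855, 0.0963, 0.0825]
tool_rot: [-82.0, 74.2, 179.2]
force: [-1.1, -1.5, 22.2]
grip_width: 0.0466
```

```bash
python3 st.py
```

```text
t 28.15 [0.5855 0.0963 0.0825] q [-43.  37.  47.  88. -26.  84. -90.] grip 0.0465598201805345 F rack [-6.88 -2.59 20.99]
TCP in rack mm [-38.8  95.5  21.7]
tool axes in rack [[0.002, 1.0, -0.002], [0.004, -0.002, -1.0], [-1.0, 0.002, -0.004]]
```

Force is rising too early (22 mm): something is touching. Backing off and looking.

Emit:
{"api": "drive_tool", "payload": {
  "increments": [
    [[-0.1, 0, 0], [0, 0, 0]],
    [[-0.15, 0, 0], [0, 0, 0]],
    [[0, 0, 0], [0, 0, 0]]
  ]
}}

```text
time_s: 28.45
tool_pos: [0.5862, 0.0977, 0.0868]
tool_rot: [-81.8, 73.9, 179.5]
force: [-0.6, -0.3, -2.2]
grip_width: 0.0464
```

```bash
python3 st.py; python3 look.py side 235 150 90 60 8 s15.png; python3 look.py top 230 120 105 105 5 t15.png
```

```text
t 28.45 [0.5862 0.0977 0.0868] q [-43.  37.  47.  87. -26.  85. -90.] grip 0.046387497632494314 F rack [ 0.12 -0.29 -2.3 ]
TCP in rack mm [-39.5  96.7  26.1]
tool axes in rack [[-0.002, 1.0, -0.001], [0.002, -0.001, -1.0], [-1.0, -0.002, -0.002]]
```

View pics/s15.png

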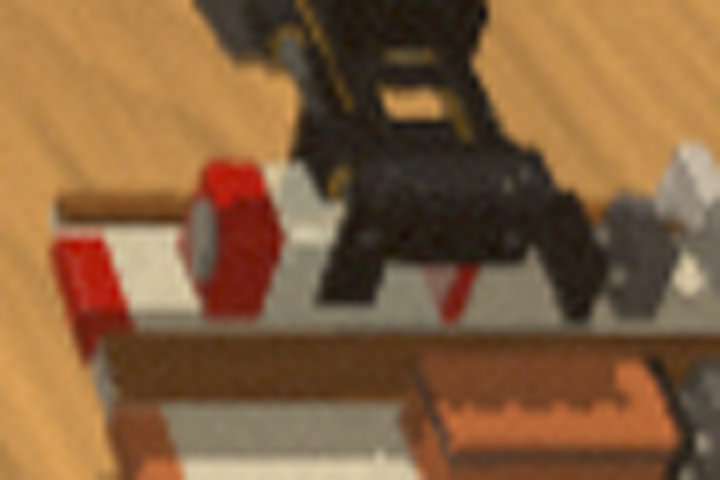

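View pics/t15.png

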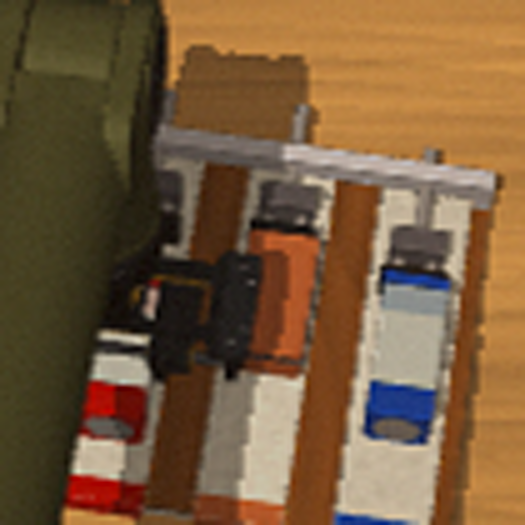

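Run:
```python
from h import *
import cv2
im=cv2.imread("pics/s15.png"); im2=cv2.imread("pics/t15.png")
def P(n,v,x0,y0,k):
    q=proj(n,(RT+RR@(np.array(v)/1000))[None])[0]; return tuple(int(a) for a in ((q-[x0,y0]+.5)*k-.5))
def box(im,n,x0,y0,k,cx,cy,b,col):
    c=[P(n,(cx+sx*55,cy+sy*23,b+z),x0,y0,k) for z in(0,46) for sx,sy in((-1,-1),(1,-1),(1,1),(-1,1))]
    for i in range(4):
        for a,d in((i,(i+1)%4),(4+i,4+(i+1)%4),(i,i+4)): cv2.line(im,c[a],c[d],col,1)
box(im,"side",235,150,8,-39.5,96.7,10,(0,255,0)); box(im2,"top",230,120,5,-39.5,96.7,10,(0,255,0))
box(im,"side",235,150,8,-39.5,96.7,0,(255,255,0))
# blue settled reference
cv2.imwrite("pics/o15.png",np.hstack([im,np.pad(im2,((0,0),(0,0),(0,0)))[:480]][:1]+[im2[:480]]))
```

```text
(no output)
```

View pics/o15.png

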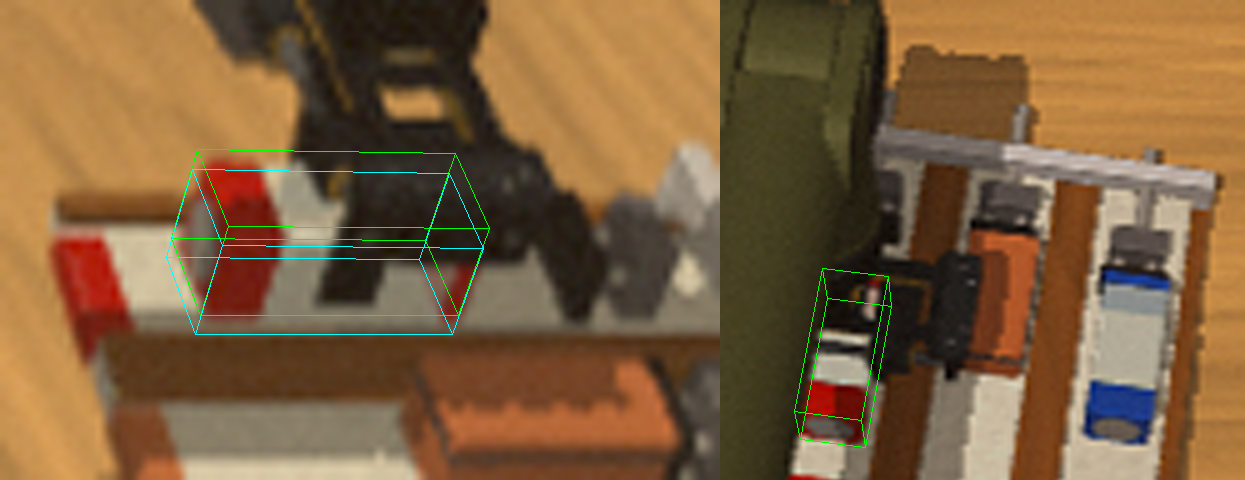

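```bash
python3 look.py top 238 185 85 45 9 t16.png
python3 - <<'E'
from h import *
def P(n,v,x0,y0,k):
    q=proj(n,(RT+RR@(np.array(v)/1000))[None])[0]; return tuple(int(a) for a in ((q-[x0,y0]+.5)*k-.5))
import cv2
im=cv2.imread("pics/t16.png")
for cx,cy,b,col in((-39.5,96.7,11,(0,255,0)),(-4.5,-96,0,(0,255,0))):
    c=[P("top",(cx+sx*55,cy+sy*23,b+z),238,185,9) for z in(0,46) for sx,sy in((-1,-1),(1,-1),(1,1),(-1,1))]
    for i in range(4):
        for a,d in((i,(i+1)%4),(4+i,4+(i+1)%4),(i,i+4)): cv2.line(im,c[a],c[d],col,1)
for y in(127,65,31,-31,-65,-127): cv2.line(im,P("top",(-140,y,8),238,185,9),P("top",(0,y,8),238,185,9),(255,0,255),1)
cv2.imwrite("pics/o16.png",im)
E
```

```text
(no output)
```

View pics/t16.png

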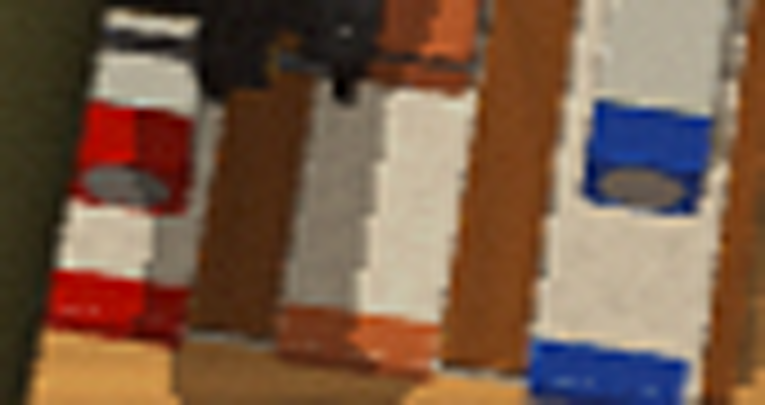

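View pics/o16.png

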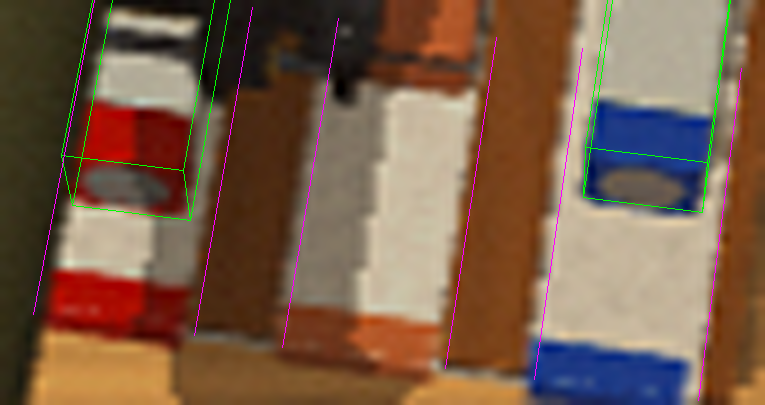

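Images show the shaker centred between the ridges, so it's not obvious what touches. Pressing lightly and reading wrist moment to locate the contact.

```bash
cat > wt.py <<'E'
from h import *
o,p,R=cur(); f=RR.T@np.array(o["force"]); m=RR.T@np.array(o["wrist_torque"])
print("t",round(o["time_s"],2),"rack",(RR.T@(p-RT)*1000).round(1),"F",f.round(2),"M",m.round(3),"grip",round(o["grip_width"],4))
E
python3 wt.py
```

```text
t 28.6 rack [-40.1  96.6  24.8] F [ 0.59  0.25 -1.71] M [-0.005 -0.236 -0.016] grip 0.0461
```

Emit:
{"api": "drive_tool", "payload": {
  "increments": [
    [[0.06, 0, 0], [0, 0, 0]],
    [[0.06, 0, 0], [0, 0, 0]],
    [[0, 0, 0], [0, 0, 0]]
  ]
}}

```text
time_s: 28.9
tool_pos: [0.5846, 0.0975, 0.0829]
tool_rot: [-81.9, 73.9, 179.4]
force: [-0.5, 0.0, 5.0]
grip_width: 0.046
```

```bash
python3 wt.py;python3 look.py side 235 150 90 60 8 s17.png
```

```text
t 28.9 rack [-39.9  96.5  21.9] F [-1.85 -0.26  4.62] M [0.037 0.261 0.011] grip 0.046
```

View pics/s17.png

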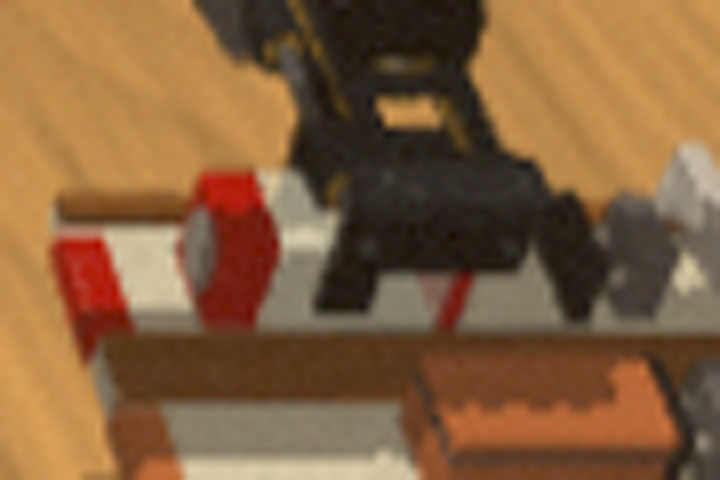

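```bash
python3 - <<'E'
from h import *
def P(v,x0=235,y0=160,k=6):
    q=proj("side",(RT+RR@(np.array(v)/1000))[None])[0]; return ((q-[x0,y0]+.5)*k-.5).round(0)
print("blue s5: cap bottom near", P((-58,-119,0)),P((-34,-119,0)), "cap top far",P((-58,-73,46)),"ridge",P((-58,-65,8)),P((-58,-127,8)))
for b in(0,7): print("red s17",b,P((-95,73.5,b),235,150,8),P((-71,73.5,b),235,150,8),"top far",P((-95,119.5,46+b),235,150,8), "mid", P((-95,73.5,46+b),235,150,8))
print("ridge red",P((-95,65,8),235,150,8),P((-95,127,8),235,150,8))
E
python3 - <<'E'
import cv2,numpy as np
a=cv2.imread("pics/s17.png")[130:360,20:340]; cv2.imwrite("pics/z17.png",cv2.resize(a,None,fx=2.4,fy=2.4,interpolation=cv2.INTER_CUBIC))
E
python3 look.py side 270 205 70 45 11 s18.png
```

```text
blue s5: cap bottom near [316. 456.] [362. 455.] cap top far [314. 323.] ridge [289. 366.] [326. 457.]
red s17 0 [194. 335.] [251. 335.] top far [191. 169.] mid [221. 246.]
red s17 7 [198. 321.] [255. 321.] top far [195. 156.] mid [225. 232.]
ridge red [204. 334.] [165. 230.]
```

View pics/z17.png

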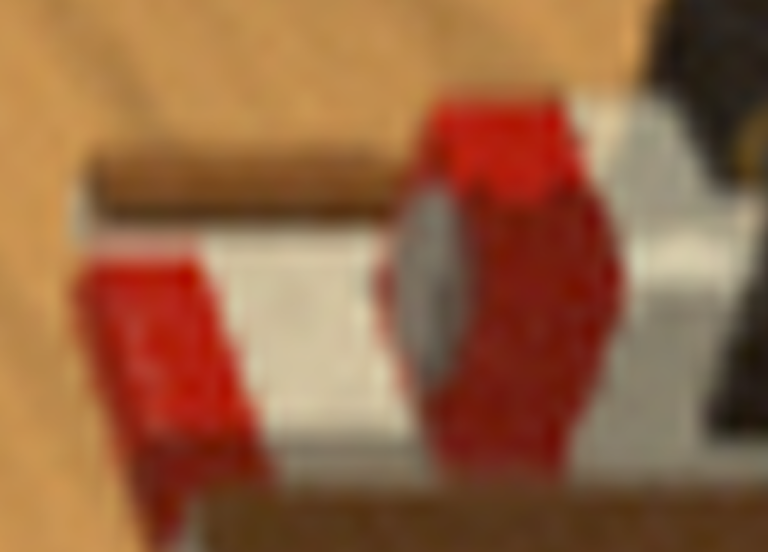

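View pics/s18.png

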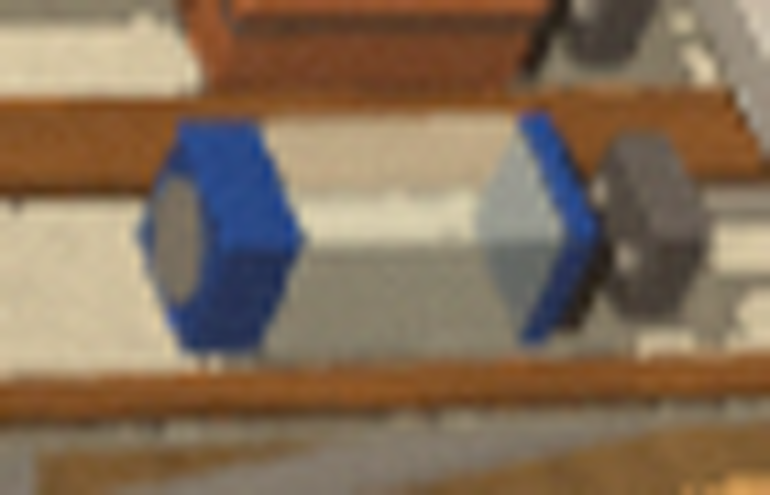

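Run:
```python
from h import *
nt=px([(182,521),(228,527),(343,545),(397,551)],230,135,6); ns=px([(75,192),(88,237),(118,328),(130,378)],235,160,6)
ft=px([(247,108),(298,110),(402,128),(457,132)],230,135,6); fs=px([(555,195),(565,240),(608,322),(630,370)],235,160,6)
Y=np.array([65,31,-31,-65])/1000
def mk(free):
  def f(p):
    T=np.array([p[0],p[1],.055]);yaw,pit,rol=p[2],np.radians(16),0
    if free: T[2]+=p[11];rol=p[12]
    Rm=Ro.from_euler('ZYX',[yaw,pit,rol]).as_matrix(); o=[]
    for n,a,b,xf in(("top",nt,ft,p[3:7]),("side",ns,fs,p[7:11])):
        o+=[proj(n,np.c_[np.full(4,-.14),Y,np.full(4,.008)]@Rm.T+T)-a, proj(n,np.c_[xf,Y,np.full(4,.008)]@Rm.T+T)-b]
    return np.concatenate(o).ravel()
  return f
for fr in(0,1):
    r=least_squares(mk(fr),np.r_[.6,0,-.15,np.full(8,.12),0,0]); print(r.x[:2],np.degrees(r.x[2]),"dz",r.x[11],"roll",np.degrees(r.x[12]),"rms",np.sqrt((r.fun**2).mean()))
```

```text
[ 0.60247559 -0.00348962] -8.873375136880126 dz 0.0 roll 0.0 rms 0.8274505231414508
[ 6.04435144e-01 -1.33729802e-04] -8.891182484528542 dz -0.009344725745236392 roll 0.25374342490798696 rms 0.416775999166006
```

Top view gives ~7 mm clearance to the ridge, so the shaker is centred and likely on the deck, just low in the grip. I'll open here (at most it settles a few mm), look, and re-grip.

Emit:
{"api": "drive_tool", "payload": {
  "increments": [
    [[0, 0, 0], [0, 0, 0]],
    [[0, 0, 0], [0, 0, 0]],
    [[0, 0, 0], [0, 0, 0]],
    [[0, 0, 0], [0, 0, 0]],
    [[0, 0, 0], [0, 0, 0]]
  ],
  "hand": 0.5
}}

```text
time_s: 29.5
tool_pos: [0.5842, 0.0976, 0.0816]
tool_rot: [-81.7, 73.8, 179.5]
force: [-0.1, 0.2, -0.4]
grip_width: 0.0648
```

```bash
python3 wt.py;python3 look.py side 235 150 90 60 8 s19.png
```

```text
t 29.5 rack [-40.   96.6  20.5] F [ 0.05  0.2  -0.45] M [-0.035 -0.214 -0.022] grip 0.0648
```

View pics/s19.png

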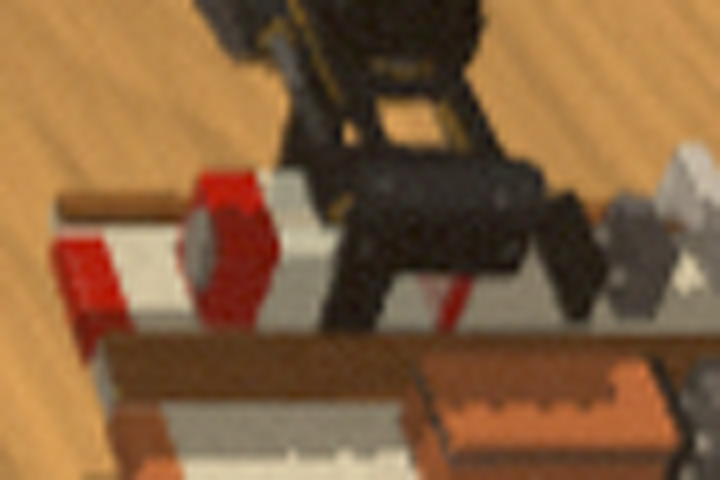

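The shaker did not move on opening: it rests on the deck. Re-grip at this height and slide.

Emit:
{"api": "drive_tool", "payload": {
  "increments": [
    [[0, 0, 0], [0, 0, 0]],
    [[0, 0, 0], [0, 0, 0]],
    [[0, 0, 0], [0, 0, 0]],
    [[0, 0, 0], [0, 0, 0]],
    [[0, 0, 0], [0, 0, 0]]
  ],
  "hand": -1,
  "squeeze": 12
}}

```text
time_s: 30.05
tool_pos: [0.5844, 0.0975, 0.0818]
tool_rot: [-81.7, 73.8, 179.5]
force: [0.4, -0.1, 0.3]
grip_width: 0.0463
```

Emit:
{"api": "drive_tool", "payload": {
  "increments": [
    [[0, 0.05, 0], [0, 0, 0]],
    [[0, 0.1, 0], [0, 0, 0]],
    [[0, 0.13, 0], [0, 0, 0]],
    [[0, 0.13, 0], [0, 0, 0]],
    [[0, 0.13, 0], [0, 0, 0]],
    [[0, 0.13, 0], [0, 0, 0]],
    [[0, 0.1, 0], [0, 0, 0]],
    [[0, 0.05, 0], [0, 0, 0]]
  ]
}}

```text
time_s: 30.85
tool_pos: [0.6159, 0.0924, 0.0727]
tool_rot: [-81.7, 73.8, 179.6]
force: [-1.6, -0.4, 2.9]
grip_width: 0.0466
```

```bash
python3 wt.py;python3 look.py side 235 150 90 60 8 s20.png
```

```text
t 30.85 rack [-6.7 96.3 20.6] F [-2.25 -0.71  2.35] M [ 0.006  0.29  -0.044] grip 0.0466
```

View pics/s20.png

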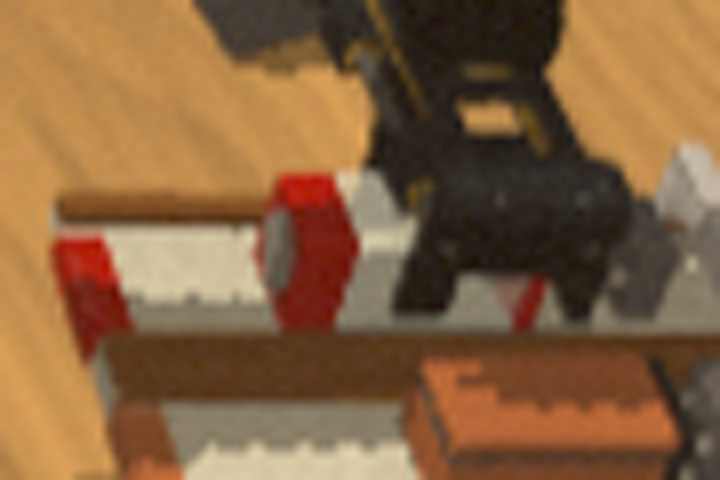

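Emit:
{"api": "drive_tool", "payload": {
  "increments": [
    [[0, 0.04, 0], [0, 0, 0]],
    [[0, 0.04, 0], [0, 0, 0]],
    [[0, 0.04, 0], [0, 0, 0]],
    [[0, 0.04, 0], [0, 0, 0]],
    [[0, 0.04, 0], [0, 0, 0]],
    [[0, 0.04, 0], [0, 0, 0]]
  ]
}}

```text
time_s: 31.5
tool_pos: [0.6247, 0.0912, 0.0701]
tool_rot: [-81.8, 73.8, 179.5]
force: [-0.6, 0.3, 1.4]
grip_width: 0.0467
```

```bash
python3 wt.py
```

```text
t 31.5 rack [ 2.6 96.6 20.6] F [-0.97  0.13  1.14] M [ 0.062  0.256 -0.036] grip 0.0467
```

Emit:
{"api": "drive_tool", "payload": {
  "increments": [
    [[0, 0.03, 0], [0, 0, 0]],
    [[0, 0.03, 0], [0, 0, 0]],
    [[0, 0.03, 0], [0, 0, 0]]
  ]
}}

```text
time_s: 31.8
tool_pos: [0.6281, 0.0906, 0.0691]
tool_rot: [-81.8, 73.8, 179.5]
force: [-1.6, -0.6, 2.6]
grip_width: 0.0464
```

```bash
python3 wt.py
```

```text
t 31.8 rack [ 6.2 96.5 20.6] F [-2.09 -0.93  2.03] M [0.044 0.277 0.05 ] grip 0.0464
```

Emit:
{"api": "drive_tool", "payload": {
  "increments": [
    [[0, 0.03, 0], [0, 0, 0]],
    [[0, 0.03, 0], [0, 0, 0]],
    [[0, 0.03, 0], [0, 0, 0]]
  ]
}}

```text
time_s: 32.1
tool_pos: [0.6312, 0.09, 0.0682]
tool_rot: [-81.8, 73.8, 179.5]
force: [-3.2, -0.4, 4.0]
grip_width: 0.0467
```

```bash
python3 wt.py;python3 look.py side 235 150 90 60 8 s21.png
```

```text
t 32.1 rack [ 9.4 96.4 20.6] F [-4.1  -0.98  2.94] M [0.016 0.675 0.015] grip 0.0467
```

View pics/s21.png

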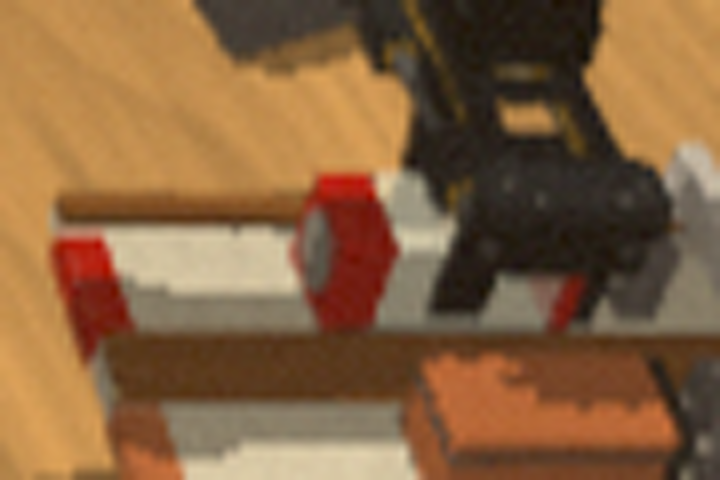

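The foot (565,300) now meets the pad; force and moment are rising. Press ~3 mm more.

Emit:
{"api": "drive_tool", "payload": {
  "increments": [
    [[0, 0.03, 0], [0, 0, 0]],
    [[0, 0.03, 0], [0, 0, 0]],
    [[0, 0, 0], [0, 0, 0]]
  ]
}}

```text
time_s: 32.45
tool_pos: [0.6333, 0.0897, 0.0676]
tool_rot: [-81.8, 73.8, 179.5]
force: [-4.7, 0.6, 4.5]
grip_width: 0.0462
```

```bash
python3 wt.py
```

```text
t 32.45 rack [11.7 96.4 20.6] F [-5.72 -0.3   3.  ] M [-0.029  0.982  0.041] grip 0.0462
```

Emit:
{"api": "drive_tool", "payload": {
  "increments": [
    [[0, 0.03, 0], [0, 0, 0]],
    [[0, 0, 0], [0, 0, 0]]
  ]
}}

```text
time_s: 32.65
tool_pos: [0.6343, 0.0895, 0.0672]
tool_rot: [-81.8, 73.8, 179.5]
force: [-4.8, 0.4, 5.2]
grip_width: 0.0468
```

```bash
python3 wt.py
```

```text
t 32.65 rack [12.8 96.4 20.5] F [-5.99 -0.46  3.66] M [-0.007  1.234 -0.052] grip 0.0468
```

Emit:
{"api": "drive_tool", "payload": {
  "increments": [
    [[0, 0, 0], [0, 0, 0]],
    [[0, 0, 0], [0, 0, 0]],
    [[0, 0, 0], [0, 0, 0]],
    [[0, 0, 0], [0, 0, 0]],
    [[0, 0, 0], [0, 0, 0]]
  ],
  "hand": 0.6
}}

```text
time_s: 33.15
tool_pos: [0.6351, 0.0894, 0.067]
tool_rot: [-81.7, 73.9, 179.6]
force: [-0.7, 0.1, -0.5]
grip_width: 0.0687
```

Emit:
{"api": "drive_tool", "payload": {
  "increments": [
    [[-0.2, 0, 0], [0, 0, 0]],
    [[-0.4, 0, 0], [0, 0, 0]],
    [[-0.6, 0, 0], [0, 0, 0]],
    [[-0.6, 0, 0], [0, 0, 0]],
    [[-0.6, -0.3, 0], [0, 0, 0]],
    [[-0.5, -0.6, 0], [0, 0, 0]],
    [[-0.5, -0.8, 0], [0, 0, 0]],
    [[-0.4, -0.8, 0], [0, 0, 0]],
    [[-0.2, -0.8, 0], [0, 0, 0]],
    [[0, -0.4, 0], [0, 0, 0]]
  ]
}}

```text
time_s: 34.15
tool_pos: [0.5387, 0.1115, 0.2654]
tool_rot: [-82.3, 74.1, 179.0]
force: [-0.2, 0.1, -0.0]
grip_width: 0.0699
```

```bash
python3 wt.py;python3 look.py side 235 160 125 105 6 s22.png; python3 look.py top 225 135 115 100 6 t22.png
```

```text
t 34.15 rack [-135.4   96.   184.7] F [-0.2   0.12 -0.08] M [ 0.011 -0.194 -0.035] grip 0.0699
```

View pics/s22.png

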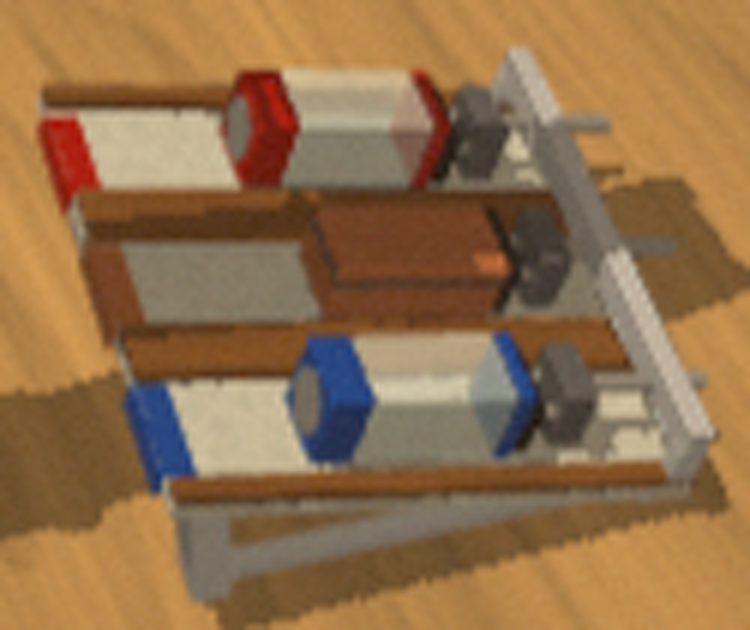

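View pics/t22.png

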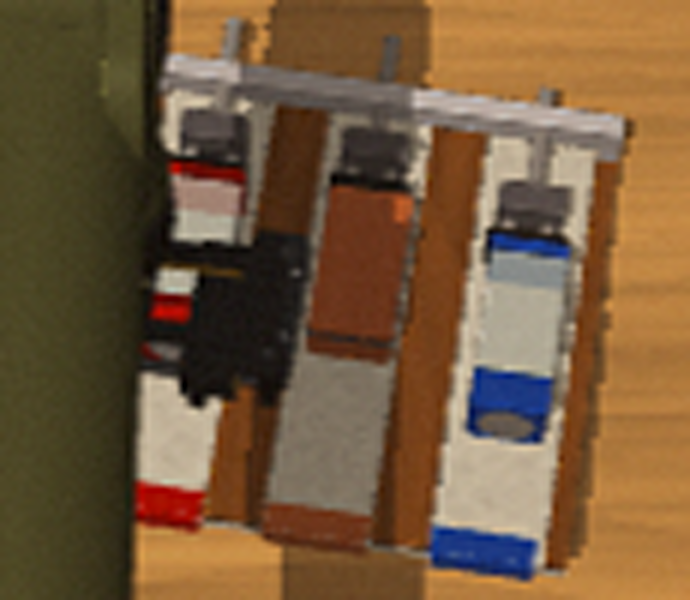

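All three appear seated; the arm hides part of the red lane from above. Moving it clear to check.

Emit:
{"api": "drive_tool", "payload": {
  "increments": [
    [[-0.2, -0.2, -0.3], [0, 0, 0]],
    [[-0.2, -0.3, -0.6], [0, 0, 0]],
    [[-0.1, -0.3, -0.8], [0, 0, 0]],
    [[0, -0.3, -0.8], [0, 0, 0]],
    [[0, -0.3, -0.8], [0, 0, 0]],
    [[0, -0.3, -0.8], [0, 0, 0]],
    [[0, -0.2, -0.6], [0, 0, 0]],
    [[0, 0, -0.3], [0, 0, 0]],
    [[0, 0, 0], [0, 0, 0]]
  ]
}}

```text
time_s: 35.15
tool_pos: [0.5016, 0.3227, 0.2929]
tool_rot: [-81.5, 73.8, 179.9]
force: [-0.3, -0.1, 0.1]
grip_width: 0.0696
```

```bash
python3 wt.py;python3 look.py side 0 0 560 420 1 s23.png; python3 look.py top 225 135 115 100 6 t23.png;python3 look.py top 0 0 560 420 1 t23f.png; python3 look.py side 235 160 125 105 6 s23c.png
```

```text
t 35.15 rack [-210.   298.4  200.8] F [-0.36 -0.13  0.04] M [-0.047 -0.163 -0.027] grip 0.0696
```

View pics/t23.png

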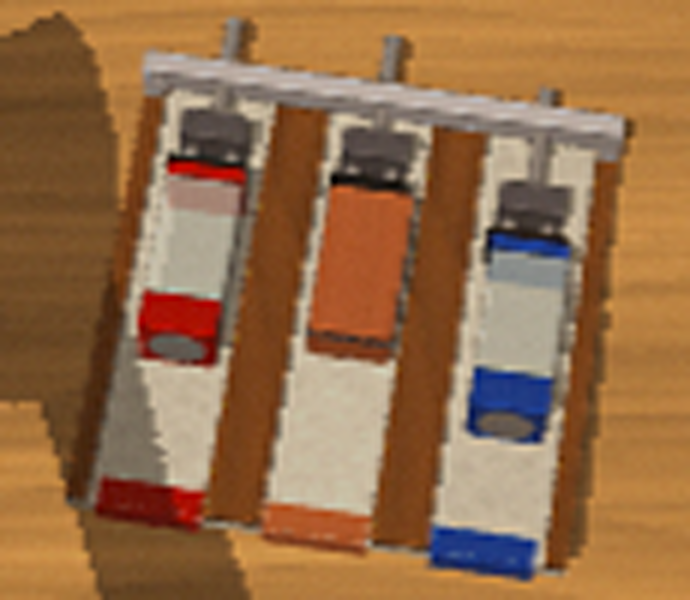

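View pics/t23f.png

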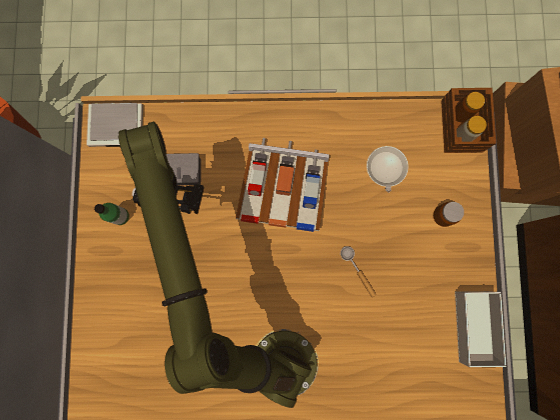

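View pics/s23c.png

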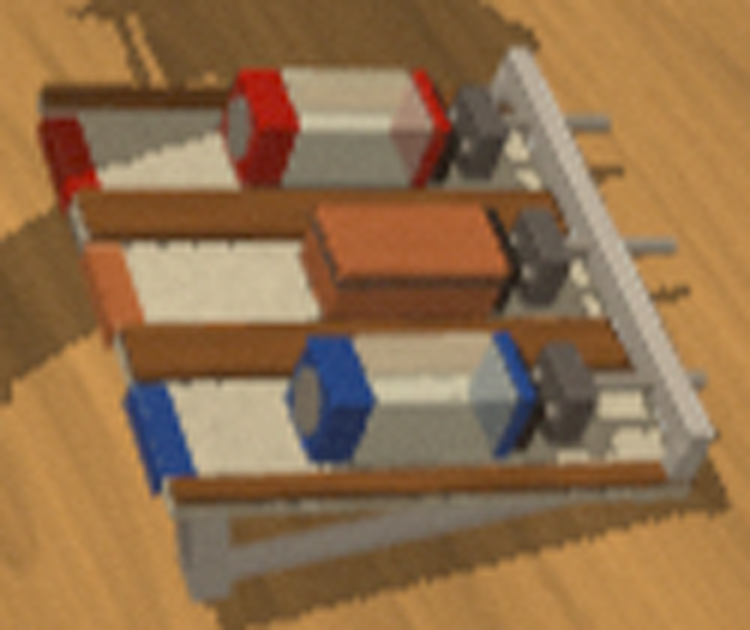

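Everything checks out. From above, both shakers have about 6–12 mm of clearance to the ridges on each side and lie straight. All three front faces meet the black pads, the pictures from 34 s and 35 s match, and the bystander objects look unmoved. Handing in.

Run:
```python
from cell import env
import cv2,numpy as np
c=env.read_camera("top"); f=c["frame"][:,:,::-1]; a=cv2.imread("pics/raw_top0.png")
for n,(x,y,w,h) in dict(dish=(363,143,50,52),jar=(430,195,40,36),spoon=(335,240,45,60)).items():
    print(n,np.abs(f[y:y+h,x:x+w].astype(int)-a[y:y+h,x:x+w]).mean().round(2))
print(env.sign_off())
```

```text
dish 10.25
jar 8.27
spoon 8.68
the job is handed in; nothing more can be done
None
```

I loaded the rack and handed the job in at about 35 s. The simulator gives no verdict, so the result below rests on my own checks.

**What I did:** I gripped each shaker, laid it in its lane and slid it down to its stop. The tin I gripped where it lay and slid down the same way. I pressed each pad in by roughly 4–6 mm, at about 4–6 N along the lane, before letting go.

**What the last pictures showed:**
- **Position:** All three items touch their pads. The shakers lie straight, about 3 mm off their lane centre lines and clear of the ridges. The tin looked straight too, but I did not measure its position.
- **At rest:** Nothing shifted between the pictures at 34 s and 35 s.
- **Contact:** I could not measure how hard each item still touches its pad after release. I only saw that they touch.

**Checks that disagreed or were weak:**
- **Red shaker height:** It met the deck with the gripper about 7 mm higher than for the blue one, after a brief push of about 21 N down onto the deck. The reason is not certain; it may have sat low in the grip. It did not drop when I released it, and the top view shows it clear of the ridges.
- **Rack position:** The two cameras disagree by 1–2 pixels, or about 4–7 mm. Side-view height estimates came out anywhere from 0 to 11 mm above the deck, so "flat on the deck" rests mainly on contact force and the top view.
- **Other objects:** They look unmoved by eye. A numeric before/after image comparison of the dish, jar and spoon gave differences of 8–10 grey levels. I had no noise baseline for that, so it proves little. The date box, canister and bottle were partly hidden by the arm at the end.

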